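# Serve one can from the pedal rack

## Task

Press the pedal of the wire can rack right down to its stop and let it spring back, so that just one can rolls out. Then take that can from the rack's lower end and lay it gently on its side in the white basket. Leave the other two cans in the rack, and do not disturb the stack of food boxes, the sauce bottle or the spatula.

Things in the scene. Friction and masses are not known exactly. Their poses are not given: they have to be found in the camera images.
- rack: Fixed rack of steel wire on a 190 x 370 mm base plate. Origin: centre of the plate's underside; x from its open front (towards the robot) to its back, y along the can lane, z up. Cans lie crosswise (axis along rack x) on two runners, 160 mm high at y = 0, falling 8 degrees towards +y. A gate at y = 33 mm holds them. Below the lane beside the pedal: a grey housing, x +-40, y -63 to 37 mm, 116 mm high.
- front_rod (a point): Point on the lane's front side rod, above the pedal, at rack x = -75, y = 90 mm, 174 mm high. Rod 8 mm thick, parallel to the lane, a like one at x = +75 mm; corner posts under their ends (y = -145, 168 mm). Rods and wire deck roof the pedal, so it is reached only slanting in from the open front, below this rod, about 40 degrees from vertical. Axes as the rack's.
- pedal (a joint): Pedal hinge, rad: 0 at rest (up), 0.28 at its stop. Hinge line parallel to rack y at rack x = 60, z = 35 mm. About 3 N on the pad starts it, 8 to 9 N holds it at the stop; it springs back by itself. In the last tenth of its travel the gate lets the front can roll out (within 1 s) while a bar holds back the next, which rolls to the gate as the pedal rises. Each full stroke lets out one can.
- pedal_pad (a point): Point to press: on top of the ribbed dark steel pad, mid-width, 115 mm from the hinge and 30 mm in from its free front edge. Pad 100 mm wide (rack y), 70 mm long (rack x). The point is at rack x = -53, y = 90 mm, 59 mm high at rest; at the stop 32 mm lower and 2 mm nearer the front. Axes as the rack's at rest.
- trough (a point): Fixed point of the rack: where the centre of a released can rests (rack y = 136 mm, 168 mm high), against two end posts at x = +-58 mm, 35 mm high; between the posts is free room for a finger. From the gate to here (y = 45 to 165 mm) the lane is empty at first, floored with wires level with the runners, 26 mm below this point. Axes as the rack's.
- can_a: Front can, the one let out: plain aluminium can, 53 mm diameter, 134 mm long, about 0.27 kg; origin at its centre, x along its axis (it turns about x as it rolls). At first it lies against the gate.
- can_b: Second can in the rack, behind can_a, same kind; origin at its centre, x along its axis.
- can_c: Third can, behind can_b, same kind; origin at its centre, x along its axis.
- basket: White open plastic basket, loose, 175 x 175 mm, 60 mm high, walls and floor 4 mm; origin at the centre of its underside, x and y along its sides. It stands left or right of the rack.
- boxes: Stack of four white food boxes, 156 x 126 mm, 104 mm high; origin at the centre of its underside. Bystander, on the other side of the rack from the basket.
- sauce: Sauce bottle, 60 mm diameter, 150 mm high, standing before the rack, right of the pedal; origin at the centre of its underside. Bystander.
- spatula: Spatula 200 mm long, lying flat before the rack; x along its length. Bystander.
Things that resemble listed ones, but are neither listed nor needed, are in the scene too. What is shaped like the can_a but black is not meant. What is shaped like the basket but orange is not meant.

How it is judged (in metres and radians):
On the way:
1. the pedal is pressed right down to its stop (value of joint pedal above 0.262 rad), for 0.2 s.
At the end, for the whole second after the job is handed in: The front can lies on its side (axis within 0.2 rad of level) at rest on the floor of the upright basket, centre within 70 mm of its middle in x and y and 20 to 45 mm above its underside; the pedal is back up (below 0.04 rad); the other two cans lie in the rack behind the gate (x of can_a in the frame of basket between -0.07 and 0.07 m and y of can_a in the frame of basket between -0.07 and 0.07 m and z of can_a in the frame of basket between 0.02 and 0.045 m and angle between can_a's own x axis and vertical between 1.37 and 1.77 rad and angle between basket's own z axis and vertical below 0.1 rad and linear speed of can_a below 0.03 m/s and value of joint pedal below 0.04 rad and y of each of can_b, can_c in the frame of rack below 0.04 m and z of each of can_b, can_c in the frame of rack above 0.17 m); the robot touches nothing.
It fails at once if a second can is let out or taken from the rack (distance of any of can_b, can_c from where it was at the start of the episode above 0.08 m).
It fails at once if the food boxes, sauce bottle or spatula are shifted by more than 30 mm (distance of any of boxes, sauce, spatula from where it was at the start of the episode above 0.03 m).
It fails at once if the can is dropped or thrown into the basket (faster than 1.1 m/s as it comes in) (horizontal distance between can_a and basket below 0.12 m and z of can_a in the frame of basket below 0.1 m and linear speed of can_a above 1.1 m/s).
It also fails if it takes over 70 s, if anything falls off the work surface, if the arm or the gripper's body presses on something with over 40 N, if the wrist force passes 120 N, or if a joint passes its speed limit or range.

## Robot

A 6-joint arm with a two-finger parallel gripper is mounted at the origin on the work surface. World frame = base frame: x ahead of the robot, y to its left, z up, the work surface at z = 0. Lengths are in mm, angles in rad, forces in N, time in s.
With the tool pointing down it reaches from about 425 to 1125 mm from the base axis. Payload 14.9 kg.
Tool frame: the origin (TCP) lies at the very end of the fingers, on their centre line; the grasp point (between the pads) lies 19 mm behind it; z points along the fingers, y is the line along which they close (so a half turn about z gives the same grasp; the last joint's range is limited). The gripper opens to 91 mm and grips with 3 to 60 N. Pads are 32 mm wide; open, the fingers measure 118 mm over their backs; the gripper's body (76 mm by 178 mm) begins 60 mm behind the grasp point.
Start: joints at [-1.292, 0.379, 1.734, -0, 1.028, -0.033], TCP at [214.736, -666.263, 213.932] pointing down, gripper open.
Joint ranges: [-2.77, 2.77], [-0.74, 2.19], [0, 2.66], [-1.06, 4.2], [0.31, 2.87], [-3.08, 3.08]. Speed limits (rad/s): [1.89, 1.89, 2.39, 3.14, 3.14, 3.14].

## Interface

Orientations are given as a rotation vector (axis times angle).
In Python, from plant import ctrl gives the robot as it stands. The module is installed in compiled form; this text tells all that it offers.
- The arm moves only by the tool send_rows, never from a script. Its argument "commands" is a list of rows, each a list of 5 numbers: the closure, from 0 (fully open) to 1 (shut), then the shift along the tool's x, y, z in mm, then the turn about the tool's z in degrees. A call has 1 to 20 rows; each row is the pose to reach, as a shift and turn from the pose commanded when the call began, along the tool's axes at that moment; what a row does not reach only later rows make up. A row lasts 1/10 s, in which the tool goes at most 50 mm and 8.59 degrees, less where a joint would pass 70% of its speed; a pose out of reach is approached as far as the arm can. A call with a gripper value outside its range is refused whole. The fingers move at their own pace and stop on an object; the grip force is fixed at half the most. Time passes only in rows, so rows that repeat a pose let the fingers close. It gives the time, the measured TCP pose, the force, the opening and the grip force at its end, in the units of the state.
- ctrl.get_state(): the state, without advancing time (a new reading comes with each control period).
- ctrl.read_camera(name): name is "scene" or "top" or "wrist"; returns the picture (384x512x3 uint8, red, green, blue); there is no depth.
- ctrl.calibration(name): a dict with "mtx" (3x3 intrinsics, pixels), "world_to_cam" (4x4, takes a point from world to camera coordinates). Camera axes: x right, y up, looking along -z (the intrinsics and any distortion apply to the point x, -y, -z); pixel columns grow to the right and rows downward; lengths in mm; the calibration is good to about 2 mm. The wrist camera is an equidistant fisheye: a pixel r from the principal point sees the ray r / f radians off the axis. A picture is of the moment at which its call begins: read the wrist's pose just before it. calibration takes no time and is no camera call; for the wrist camera it gives the pose at the moment of the call.
- ctrl.sign_off(): hands the job in; it is judged then, once.
The state is a dict: "t": time; "qpos": joint angles; "dq": joint speeds; "joint_efforts": joint torques, N m; "position": TCP position; "tool_rot": TCP orientation; "contact_force": force on the tool from outside, world axes, zero at the start; "ft_torque": the same for the moment, N m; "width": opening from 0.0 (shut) to 1.0 (fully open); "finger_force": force on a finger pad.
Only numpy, scipy, OpenCV 4.12 (cv2) and the standard library are available. Lean on these libraries where they do the work, as an engineer would, in place of code of your own. Each camera call takes 0.05 s, during which the arm holds its last target. There are 200 camera calls.

## Working session

There is one attempt and no reset: what is moved stays moved. The work goes in short steps, Python scripts to look and compute and a tool call to move; the robot and the scene stay as the last step left them, time stands still between calls to the robot, and variables do not carry over. Pictures are saved under pics/ and viewed, at most 10 in all, crops included, and the job is handed in when it is done.

Besides the shell and the picture viewer there is one more tool, called after "Emit:" as name([rows], argument=value, ...), one row to a line, values as JSON. send_rows: Moves the arm, as the interface text tells. Its arguments: {"type":"object","properties":{"commands":{"type":"array","items":{"type":"array","items":{"type":"number"}}}},"required":["commands"]}

```bash
mkdir -p pics; python3 - <<'E'
from plant import ctrl
import cv2,numpy as np
s=ctrl.get_state(); print(s)
for n in("scene","top","wrist"):
    c=ctrl.calibration(n); print(n,np.round(c["mtx"],1).tolist(),np.round(c["world_to_cam"],3).tolist(),[k for k in c])
    im=ctrl.read_camera(n); cv2.imwrite(f"pics/{n}0.png",im[:,:,::-1])
a=cv2.imread("pics/scene0.png");b=cv2.imread("pics/top0.png")
cv2.imwrite("pics/s0big.png",cv2.resize(a,(768,576),interpolation=cv2.INTER_CUBIC))
cv2.imwrite("pics/t0big.png",cv2.resize(b,(768,576),interpolation=cv2.INTER_CUBIC))
E
```

```text
{'t': 0.0, 'qpos': array([-1.29230293e+00,  3.79437501e-01,  1.73478694e+00, -2.02503656e-05,
        1.02851220e+00, -3.32787507e-02]), 'dq': array([ 0.00053687,  0.00095678, -0.0003405 ,  0.00040331,  0.00237287,
       -0.00123199]), 'joint_efforts': array([-2.42148446e-03, -7.63718390e+01, -4.34372091e+01,  6.50807843e-02,
        4.25115286e-02, -6.91521404e-05]), 'position': array([ 214.61408584, -665.8599018 ,  213.26497535]), 'tool_rot': array([-3.10237670e+00, -4.87589782e-01,  2.46713562e-04]), 'contact_force': array([-1.00142757,  0.06240087, -0.5784158 ]), 'ft_torque': array([ 0.02447618, -0.02803856,  0.01940687]), 'finger_force': 0.0, 'width': 1.0012045795071645}
scene [[448.1, 0.0, 262.0], [0.0, 448.1, 190.3], [0.0, 0.0, 1.0]] [[-0.148, 0.989, 0.007, 87.069], [-0.86, -0.132, 0.493, 392.392], [0.488, 0.066, 0.87, -1857.167], [0.0, 0.0, 0.0, 1.0]] ['mtx', 'world_to_cam']
top [[390.6, 0.0, 257.0], [0.0, 390.6, 185.9], [0.0, 0.0, 1.0]] [[0.029, -0.999, 0.016, -35.955], [0.997, 0.03, 0.072, -510.471], [-0.073, 0.014, 0.997, -1527.915], [0.0, 0.0, 0.0, 1.0]] ['mtx', 'world_to_cam']
wrist [[297.3, 0.0, 253.1], [0.0, 297.3, 193.2], [0.0, 0.0, 1.0]] [[0.306, -0.952, -0.001, -698.647], [0.917, 0.295, -0.268, 29.952], [0.256, 0.081, 0.963, -389.517], [0.0, 0.0, 0.0, 1.0]] ['mtx', 'world_to_cam']
```

View pics/s0big.png

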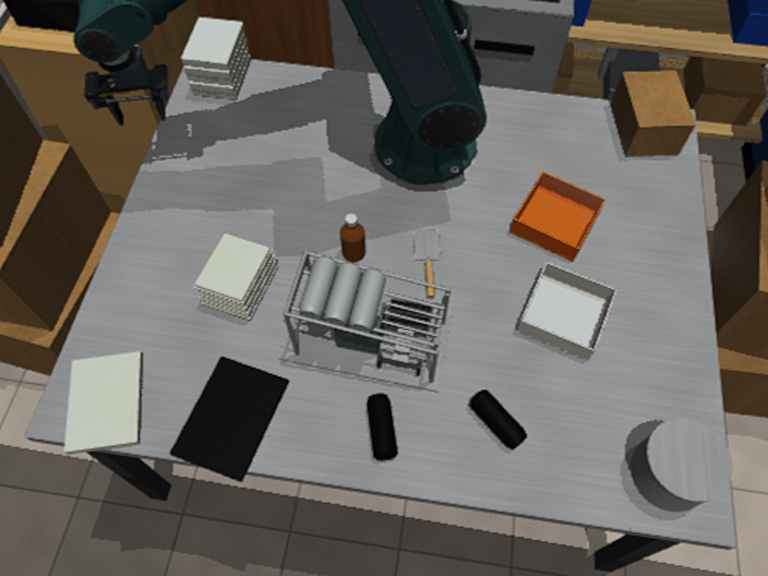

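View pics/t0big.png

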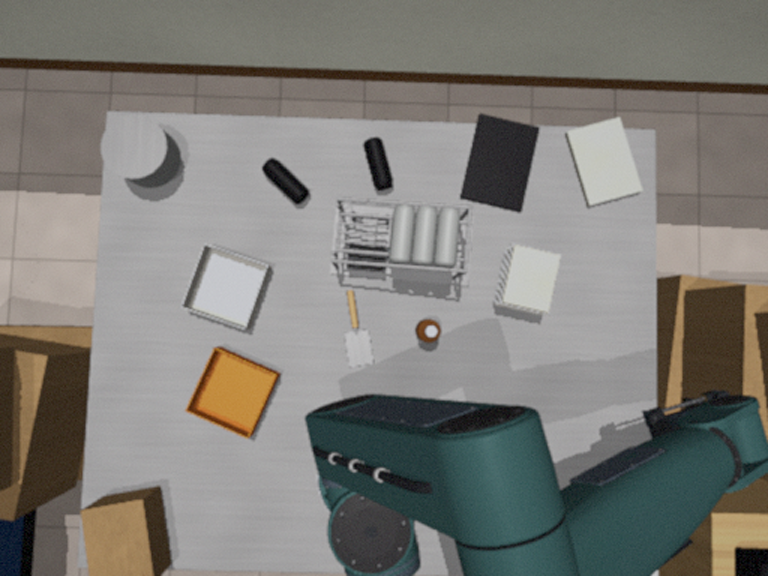

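The scene picture shows the rack at (365,320), with three silver cans and the lower end and pedal on the side towards the basket. The white basket is at (567,310), the sauce bottle at (352,238) and the spatula at (428,262). The box stack is at (237,275); another stack at (215,55) is a look-alike. The orange box at (557,215) and the black cans at (382,427) and (497,418) are the excluded decoys. In the top picture the white basket is at (228,288) and the rack at (400,250). One enlarged crop will confirm this and give pixels for the pose fit.

```bash
python3 - <<'E'
import cv2,numpy as np
a=cv2.imread("pics/scene0.png");b=cv2.imread("pics/top0.png")
def crop(im,x,y,w,h,f):
    c=cv2.resize(im[y:y+h,x:x+w],None,fx=f,fy=f,interpolation=cv2.INTER_CUBIC)
    for k in range(0,w,10): cv2.putText(c,str(x+k) if k%20==0 else "",(k*f,8),0,.3,(0,0,255),1); cv2.line(c,(k*f,10),(k*f,13),(0,0,255),1)
    for k in range(0,h,10): cv2.putText(c,str(y+k) if k%20==0 else "",(0,k*f+4),0,.3,(0,0,255),1); cv2.line(c,(18,k*f),(22,k*f),(0,0,255),1)
    return c
c1=crop(a,180,155,120,110,5)   # rack scene 600x550
c2=crop(b,210,125,115,80,5)
cv2.imwrite("pics/c_scene.png",c1)
# top: rack + basket
cv2.imwrite("pics/c_top.png",crop(b,115,125,200,100,4))
E
```

```text
(no output)
```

View pics/c_scene.png

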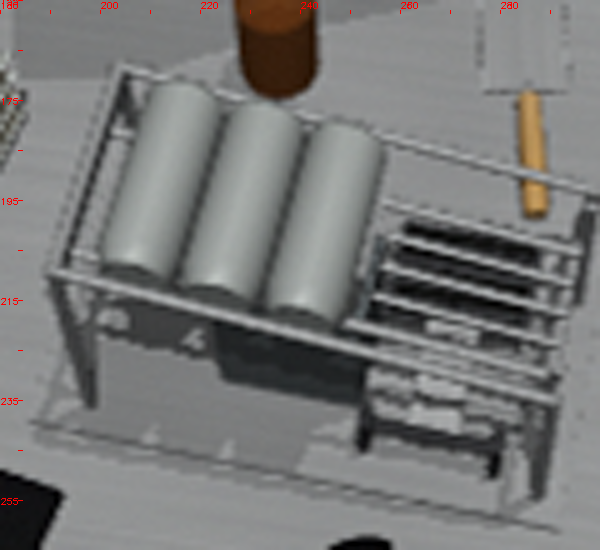

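View pics/c_top.png

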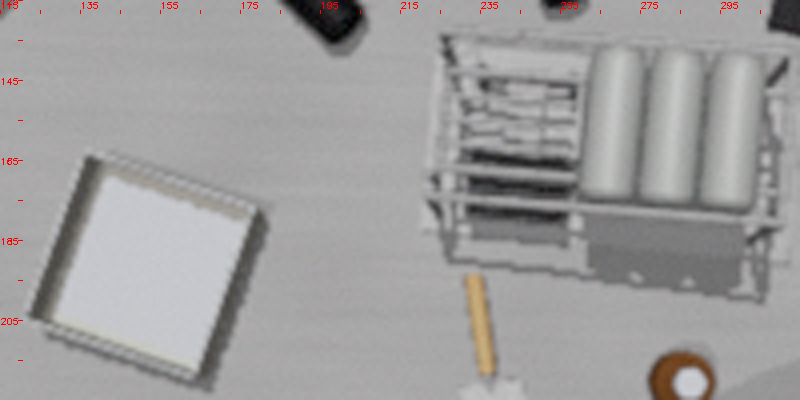

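```bash
cat > h.py <<'E'
import cv2,numpy as np
from scipy.optimize import least_squares
from plant import ctrl
def proj(cal,P):
    P=np.atleast_2d(P); T=np.array(cal["world_to_cam"]); c=P@T[:3,:3].T+T[:3,3]
    q=np.c_[c[:,0],-c[:,1],-c[:,2]]@np.array(cal["mtx"]).T
    return q[:,:2]/q[:,2:]
def w(p,L):  # pose x,y,yaw
    c,s=np.cos(p[2]),np.sin(p[2]); L=np.atleast_2d(L).astype(float)
    return np.c_[p[0]+c*L[:,0]-s*L[:,1],p[1]+s*L[:,0]+c*L[:,1],L[:,2]]
E
cat > fit.py <<'E'
from h import *
S,T=ctrl.calibration("scene"),ctrl.calibration("top")
rz=lambda y:186.6-.1405*y
rod=np.array([[x,y,rz(y)] for x in(-75,75) for y in(-145,168)])
ps=np.array([[122,70],[592,190],[55,270],[555,380]])/5+[180,155]-.4
pt=np.array([[782,215],[430,197],[787,60],[445,38]])/4+[115,125]-.4
f=lambda p:np.r_[(proj(S,w(p,rod))-ps).ravel(),(proj(T,w(p,rod))-pt).ravel()]
r=least_squares(f,[650,0,0],x_scale=[100,100,.1],loss="soft_l1"); print("rack",r.x,np.round(f(r.x).reshape(-1,2),1).tolist())
rk=r.x
bt=np.array([[90,152],[265,208],[205,383],[32,318]])/4+[115,125]-.4
h=87.5; rim=np.array([[h,h,60],[h,-h,60],[-h,-h,60],[-h,h,60]])
bs=np.array([[550,264],[615,298],[592,357]])/1.5-.17
g=lambda p:(proj(T,w(p,rim))-bt).ravel()
b=least_squares(g,[600,400,-.3],x_scale=[100,100,.1]).x; print("basket",b,np.round(g(b).reshape(-1,2),1).tolist())
print("basket rim in scene*1.5",np.round(proj(S,w(b,rim))*1.5).tolist())
pts={"pad":[-53,90,59],"rod":[-75,90,174],"trough":[0,136,168],"gate can":[0,7,190]}
for k,v in pts.items(): print(k,np.round(w(rk,v),1).tolist())
np.save("rk.npy",rk);np.save("bk.npy",b)
a=cv2.resize(cv2.imread("pics/scene0.png")[155:265,180:300],None,fx=4,fy=4,interpolation=2);c=cv2.resize(cv2.imread("pics/top0.png")[125:225,115:315],None,fx=4,fy=4,interpolation=2)
def draw(im,cal,o,L,close,col):
    q=((proj(cal,L)-o+.4)*4).round().astype(int); cv2.polylines(im,[q.reshape(-1,1,2)],close,col,1)
plate=[[-95,-185,3],[95,-185,3],[95,185,3],[-95,185,3]]
# pedal pad at rest: hinge (60,35); pad from 75 to 145 along line to pad point
ang=np.arctan2(24,113); pp=[[60-d*np.cos(ang),y,35+d*np.sin(ang)] for d,y in((75,40),(75,140),(145,140),(145,40))]
for im,cal,o in((a,S,[180,155]),(c,T,[115,125])):
    draw(im,cal,o,w(rk,plate),True,(0,255,0)); draw(im,cal,o,w(rk,rod[:2]),False,(0,0,255)); draw(im,cal,o,w(rk,rod[2:]),False,(0,0,255))
    draw(im,cal,o,w(rk,pp),True,(255,0,255)); draw(im,cal,o,w(b,rim),True,(255,100,0))
    draw(im,cal,o,w(rk,[[-67,136,168],[67,136,168]]),False,(0,255,255))
    for y in(5,-48,-101): draw(im,cal,o,w(rk,[[-67,y,187-.14*y],[67,y,187-.14*y]]),False,(0,255,255))
cv2.imwrite("pics/ov_s.png",np.vstack([np.pad(a[:,:480],((0,0),(0,320),(0,0)))[:440], np.zeros((1,800,3),np.uint8)])); cv2.imwrite("pics/ov_t.png",c)
E
python3 fit.py; python3 - <<'E'
import cv2,numpy as np
a=cv2.imread("pics/ov_s.png")[:440,:480];c=cv2.imread("pics/ov_t.png")[:, 280:800]
im=np.zeros((600,800,3),np.uint8); 
a=cv2.resize(a,(400,367)); c=cv2.resize(c,(400,308)); im[:367,:400]=a; im[:308,400:]=c
cv2.imwrite("pics/ov.png",im[:370])
E
```

```text
rack [ 6.04574111e+02 -6.14354678e+01 -4.83805588e-02] [[-1.0, -0.7], [0.5, -1.0], [-0.3, 0.2], [0.3, 2.8], [-0.0, 2.0], [-0.6, 0.7], [1.6, -1.6], [-0.9, -0.6]]
basket [ 4.77423124e+02  3.82994898e+02 -2.94966362e-01] [[0.7, -0.5], [-0.0, -0.1], [-0.3, -0.5], [-0.4, 1.1]]
basket rim in scene*1.5 [[590.0, 349.0], [516.0, 318.0], [542.0, 259.0], [613.0, 287.0]]
pad [[556.0, 31.0, 59.0]]
rod [[534.0, 32.1, 174.0]]
trough [[611.2, 74.4, 168.0]]
gate can [[604.9, -54.4, 190.0]]
```

View pics/ov.png

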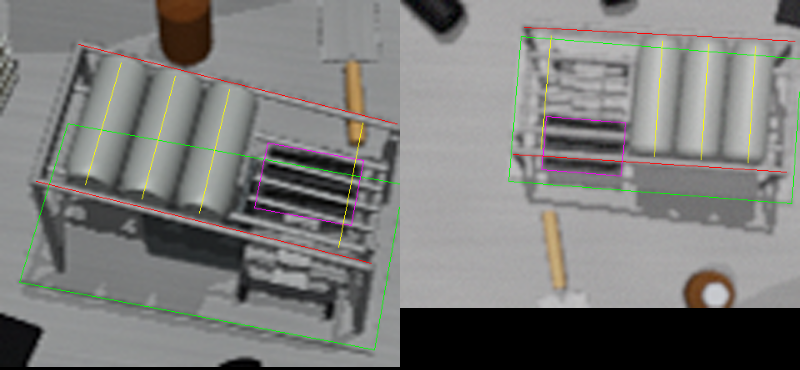

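The overlay puts the plate, rods, can axes and pedal pad within a few pixels of the image in both views. White basket, silver front can and rack are confirmed. Next: lift, swing in front of the rack's axis and line the closing axis up with rack y.

Emit:
send_rows([
  [0,0,0,-50,0],
  [0,0,0,-100,0],
  [0,0,0,-150,0],
  [0,0,0,-200,0],
  [0,40,-28,-250,5],
  [0,80,-56,-300,10],
  [0,120,-84,-307,15],
  [0,160,-110,-307,20.7],
  [0,200,-138,-307,20.7],
  [0,240,-166,-307,20.7],
  [0,280,-193,-307,20.7],
  [1,320,-221,-307,20.7],
  [1,360,-248,-307,20.7],
  [1,400,-276,-307,20.7],
  [1,440,-304,-307,20.7],
  [1,480,-331,-307,20.7],
  [1,520,-359,-307,20.7],
  [1,560,-386,-307,20.7],
  [1,600,-414,-307,20.7],
  [1,655,-452,-307,20.7],
])

```text
t: 2.15
position: [681.2, -58.2, 520.7]
tool_rot: [3.141, -0.077, -0.0]
contact_force: [0.1, -1.7, 0.4]
width: 0.237
finger_force: 0.0
```

```bash
cat > st.py <<'E'
from h import *
from scipy.spatial.transform import Rotation as R
s=ctrl.get_state(); M=R.from_rotvec(s["tool_rot"]).as_matrix()
rk=np.load("rk.npy"); p=s["position"]; d=p[:2]-rk[:2]; c,sn=np.cos(rk[2]),np.sin(rk[2])
print("t",round(s["t"],2),"pos",p.round(1),"rackframe",np.round([c*d[0]+sn*d[1],-sn*d[0]+c*d[1],p[2]],1),"q",s["qpos"].round(3),"F",s["contact_force"].round(1),"w",round(s["width"],3),"ff",round(float(s["finger_force"]),1))
print("axes x,y,z",M.T.round(3).tolist(),"tilt",round(float(np.degrees(np.arccos(-M[2,2]))),1))
E
python3 st.py; python3 - <<'E'
import sys; sys.path.insert(0,'.')
from h import *
T=ctrl.calibration("top")
for n,px,z in(("sauce",(428,331),150),("spat_tip",(352,292),10),("spat_blade",(359,365),5)):
    f=lambda p:(proj(T,[p[0],p[1],z])[0]-(np.array(px)/1.5-.17)); p=least_squares(f,[500,0]).x
    rk=np.load("rk.npy");d=p-rk[:2];c,s=np.cos(rk[2]),np.sin(rk[2]); print(n,p.round(),(c*d[0]+s*d[1]).round(),(-s*d[0]+c*d[1]).round())
E
```

```text
t 2.15 pos [681.2 -58.2 520.7] rackframe [ 76.4   6.9 520.7] q [-0.119  0.15   1.473 -0.     1.518  1.501] F [ 0.1 -1.7  0.4] w 0.237 ff 0.0
axes x,y,z [[0.999, -0.049, -0.0], [-0.049, -0.999, 0.0], [-0.0, -0.0, -1.0]] tilt 0.0
sauce [ 380. -124.] -221.0 -73.0
spat_tip [475.  67.] -136.0 122.0
spat_blade [284.  43.] -326.0 89.0
```

Emit:
send_rows([
  [1,0,0,0,0],
  [1,50,0,0,0],
  [1,100,0,0,0],
  [1,150,0,0,0],
  [1,200,0,0,0],
  [1,250,0,0,0],
  [1,300,0,0,0],
  [1,350,0,0,0],
  [1,400,0,0,0],
  [1,450,0,0,0],
  [1,500,0,0,0],
  [1,550,0,0,0],
])

```text
t: 3.35
position: [1073.1, -79.1, 478.4]
tool_rot: [3.14, -0.078, 0.018]
contact_force: [1.2, 0.5, -3.3]
width: 0.004
finger_force: 0.0
```

```bash
python3 st.py
```

```text
t 3.35 pos [1073.1  -79.1  478.4] rackframe [468.8   5.  478.4] q [-9.500e-02  1.149e+00  1.100e-02  1.000e-03  1.970e+00  1.526e+00] F [ 1.2  0.5 -3.3] w 0.004 ff 0.0
axes x,y,z [[0.999, -0.05, 0.012], [-0.05, -0.999, -0.0], [0.012, -0.001, -1.0]] tilt 0.7
```

Emit:
send_rows([
  [1,50,0,0,0],
  [1,100,0,0,0],
  [1,150,0,0,0],
  [1,200,0,0,0],
  [1,300,0,0,0],
  [1,300,0,0,0],
])

```text
t: 3.95
position: [1102.3, -76.4, 440.0]
tool_rot: [3.136, -0.078, 0.1]
contact_force: [-0.3, -0.7, -0.2]
width: 0.007
finger_force: 0.0
```

```bash
python3 st.py
```

```text
t 3.95 pos [1102.3  -76.4  440. ] rackframe [497.9   9.1 440. ] q [-9.100e-02  1.190e+00  2.000e-03  1.000e-03  1.886e+00  1.530e+00] F [-0.3 -0.7 -0.2] w 0.007 ff 0.0
axes x,y,z [[0.997, -0.049, 0.064], [-0.05, -0.999, 0.001], [0.064, -0.005, -0.998]] tilt 3.7
```

Emit:
send_rows([
  [1,100,0,-40,0],
  [1,200,0,-80,0],
  [1,300,0,-120,0],
  [1,500,0,-200,0],
  [1,800,0,-320,0],
  [1,1000,0,-400,0],
  [1,1000,0,-400,0],
  [1,1000,0,-400,0],
  [1,1000,0,-400,0],
  [1,1000,0,-400,0],
  [1,1000,0,-400,0],
  [1,1000,0,-400,0],
])

```text
t: 5.15
position: [1098.8, -69.6, 474.9]
tool_rot: [3.133, -0.078, 0.152]
contact_force: [0.3, -0.4, 0.1]
width: 0.006
finger_force: 0.0
```

```bash
python3 st.py
```

```text
t 5.15 pos [1098.8  -69.6  474.9] rackframe [494.1  15.8 474.9] q [-0.085  1.158  0.002  0.002  1.884  1.536] F [ 0.3 -0.4  0.1] w 0.006 ff 0.0
axes x,y,z [[0.994, -0.049, 0.097], [-0.05, -0.999, 0.002], [0.097, -0.007, -0.995]] tilt 5.6
```

Emit:
send_rows([
  [1,1000,0,-300,0],
  [1,1000,0,-300,0],
])

```text
t: 5.35
position: [1107.1, -68.8, 479.2]
tool_rot: [3.128, -0.077, 0.208]
contact_force: [0.0, -0.8, 0.9]
width: 0.003
finger_force: 0.0
```

Emit:
send_rows([
  [1,1000,0,-300,0],
  [1,1000,0,-300,0],
])

```text
t: 5.55
position: [1113.9, -68.1, 485.7]
tool_rot: [3.123, -0.077, 0.26]
contact_force: [-0.6, -0.7, -0.0]
width: 0.007
finger_force: 0.0
```

Emit:
send_rows([
  [1,1000,0,0,0],
  [1,1000,0,0,0],
])

```text
t: 5.75
position: [1129.5, -67.9, 470.0]
tool_rot: [3.117, -0.077, 0.311]
contact_force: [0.3, -0.5, 0.1]
width: 0.007
finger_force: 0.0
```

Emit:
send_rows([
  [1,1000,0,0,0],
  [1,1000,0,0,0],
])

```text
t: 5.95
position: [1143.5, -67.8, 456.7]
tool_rot: [3.111, -0.077, 0.36]
contact_force: [-0.5, -0.3, 0.9]
width: 0.004
finger_force: 0.0
```

```bash
python3 st.py
```

```text
t 5.95 pos [1143.5  -67.8  456.7] rackframe [538.6  19.7 456.7] q [-0.08   1.18   0.002  0.004  1.729  1.541] F [-0.5 -0.3  0.9] w 0.004 ff 0.0
axes x,y,z [[0.972, -0.048, 0.228], [-0.05, -0.999, 0.003], [0.228, -0.015, -0.974]] tilt 13.2
```

Emit:
send_rows([
  [1,1000,0,-100,0],
  [1,1000,0,-100,0],
])

```text
t: 6.15
position: [1152.9, -67.5, 458.6]
tool_rot: [3.103, -0.077, 0.415]
contact_force: [-0.4, 0.8, 0.6]
width: 0.004
finger_force: 0.0
```

Emit:
send_rows([
  [1,1000,0,-100,0],
  [1,1000,0,-100,0],
])

```text
t: 6.35
position: [1161.3, -67.1, 463.8]
tool_rot: [3.094, -0.076, 0.47]
contact_force: [0.0, 0.2, 0.1]
width: 0.003
finger_force: 0.0
```

Emit:
send_rows([
  [1,1000,0,-100,0],
  [1,1000,0,-100,0],
])

```text
t: 6.55
position: [1168.5, -66.8, 470.5]
tool_rot: [3.084, -0.076, 0.522]
contact_force: [-0.2, 0.5, 0.5]
width: 0.005
finger_force: 0.0
```

Emit:
send_rows([
  [1,1000,0,-100,0],
  [1,1000,0,-100,0],
])

```text
t: 6.75
position: [1174.7, -66.4, 480.0]
tool_rot: [3.074, -0.076, 0.574]
contact_force: [-0.3, -0.6, 0.6]
width: 0.008
finger_force: 0.0
```

Emit:
send_rows([
  [1,1000,0,-100,0],
  [1,1000,0,-100,0],
])

```text
t: 6.95
position: [1179.9, -66.0, 492.1]
tool_rot: [3.063, -0.076, 0.626]
contact_force: [-0.3, -0.7, -0.4]
width: 0.005
finger_force: 0.0
```

Emit:
send_rows([
  [1,1000,0,-100,0],
  [1,1000,0,-100,0],
])

```text
t: 7.15
position: [1183.9, -65.6, 506.7]
tool_rot: [3.051, -0.075, 0.678]
contact_force: [-0.9, -0.2, 0.2]
width: 0.009
finger_force: 0.0
```

Emit:
send_rows([
  [1,1000,0,-100,0],
  [1,1000,0,-100,0],
])

```text
t: 7.35
position: [1187.0, -65.2, 523.2]
tool_rot: [3.038, -0.075, 0.729]
contact_force: [-0.2, 0.2, 1.0]
width: 0.008
finger_force: 0.0
```

Emit:
send_rows([
  [1,1000,0,-100,0],
  [1,1000,0,-100,0],
])

```text
t: 7.55
position: [1188.9, -64.8, 541.8]
tool_rot: [3.024, -0.074, 0.78]
contact_force: [-0.3, 0.4, 0.7]
width: 0.004
finger_force: 0.0
```

Emit:
send_rows([
  [1,1000,0,-100,0],
  [1,1000,0,-100,0],
])

```text
t: 7.75
position: [1189.9, -64.3, 561.9]
tool_rot: [3.01, -0.074, 0.831]
contact_force: [0.7, 0.6, -0.3]
width: -0.0
finger_force: 0.0
```

Emit:
send_rows([
  [1,1000,0,-100,0],
  [1,1000,0,-100,0],
])

```text
t: 7.95
position: [1189.7, -63.8, 583.7]
tool_rot: [2.995, -0.073, 0.88]
contact_force: [1.1, -0.1, -0.3]
width: 0.003
finger_force: 0.0
```

```bash
python3 st.py
```

```text
t 7.95 pos [1189.7  -63.8  583.7] rackframe [584.5  25.9 583.7] q [-0.075  1.095  0.002  0.009  1.473  1.546] F [ 1.1 -0.1 -0.3] w 0.003 ff 0.0
axes x,y,z [[0.84, -0.04, 0.541], [-0.051, -0.999, 0.005], [0.54, -0.032, -0.841]] tilt 32.8
```

Emit:
send_rows([
  [1,1000,0,0,0],
  [1,1000,0,0,0],
])

```text
t: 8.15
position: [1192.6, -63.5, 598.4]
tool_rot: [2.978, -0.073, 0.93]
contact_force: [-0.5, -0.4, -0.0]
width: 0.004
finger_force: 0.0
```

Emit:
send_rows([
  [1,1000,0,0,0],
  [1,1000,0,0,0],
])

```text
t: 8.35
position: [1194.3, -63.2, 614.7]
tool_rot: [2.962, -0.072, 0.979]
contact_force: [-0.9, -0.5, 0.3]
width: 0.005
finger_force: 0.0
```

Emit:
send_rows([
  [1,1000,0,0,0],
  [1,1000,0,0,0],
])

```text
t: 8.55
position: [1194.5, -62.8, 634.1]
tool_rot: [2.944, -0.072, 1.028]
contact_force: [-0.4, -0.1, 0.8]
width: 0.002
finger_force: 0.0
```

Emit:
send_rows([
  [1,1000,0,0,0],
  [1,1000,0,0,0],
])

```text
t: 8.75
position: [1193.7, -62.4, 654.7]
tool_rot: [2.926, -0.071, 1.076]
contact_force: [0.0, 0.2, -0.5]
width: 0.003
finger_force: 0.0
```

Emit:
send_rows([
  [1,1000,0,0,0],
  [1,1000,0,0,0],
])

```text
t: 8.95
position: [1191.6, -61.9, 676.6]
tool_rot: [2.907, -0.071, 1.124]
contact_force: [-0.4, -0.3, -0.0]
width: 0.005
finger_force: 0.0
```

```bash
python3 st.py; cat > kin.py <<'E'
import numpy as np
from scipy.optimize import least_squares
from plant import ctrl
s=ctrl.get_state();p=s["position"];q=s["qpos"]
D=np.array([[699.6,213.3,.3794,1.7348,1.0285],[683.7,520.7,.15,1.473,1.518],[1076,478.4,1.149,.011,1.970],[1191.4,583.7,1.095,.002,1.473],[1145.5,456.7,1.18,.002,1.729],[1101,474.9,1.158,.002,1.884],[np.hypot(p[0],p[1]),p[2],q[1],q[2],q[4]]])
def fk(k,q2,q3,q5):
    a,h,L1,L2,e,L3=k;A=q2+q3;B=A+q5
    return np.array([a+L1*np.sin(q2)+L2*np.sin(A)+e*np.cos(A)+L3*np.sin(B),h+L1*np.cos(q2)+L2*np.cos(A)-e*np.sin(A)+L3*np.cos(B)])
f=lambda k:np.r_[(fk(k,*D[:,2:].T)-D[:,:2].T).ravel(),(np.array(k)-[0,400,450,450,0,300])*.01]
k=least_squares(f,[0,400,450,450,0,300]).x; print(k.round(1),np.abs(f(k)[:14]).max())
for tilt in(30,35,40,43):
  for r,z in((500,120),(540,72),(538,36),(480,150)):
    g=lambda q:np.r_[fk(k,*q)-[r,z],300*(q.sum()-np.pi+np.radians(tilt))]
    o=least_squares(g,[.2,2,.7]); print(tilt,r,z,o.x.round(2),round(o.cost,2))
E
python3 kin.py
```

```text
t 8.95 pos [1191.6  -61.9  676.6] rackframe [586.3  27.9 676.6] q [-0.074  1.031  0.002  0.011  1.371  1.548] F [-0.4 -0.3 -0. ] w 0.005 ff 0.0
axes x,y,z [[0.739, -0.034, 0.673], [-0.051, -0.999, 0.006], [0.672, -0.039, -0.74]] tilt 42.3
[  0.7 318.9 550.2 603.8  41.6 269. ] 0.4846255158134909
30 500 120 [0.08 2.43 0.1 ] 0.0
30 540 72 [ 0.26  2.36 -0.01] 0.0
30 538 36 [ 0.35  2.36 -0.09] 0.0
30 480 150 [-0.03  2.46  0.18] 0.0
35 500 120 [ 0.09  2.47 -0.03] 0.0
35 540 72 [ 0.27  2.4  -0.14] 0.0
35 538 36 [ 0.37  2.39 -0.23] 0.0
35 480 150 [-0.03  2.5   0.06] 0.0
40 500 120 [ 0.1   2.51 -0.16] 0.0
40 540 72 [ 0.29  2.43 -0.28] 0.0
40 538 36 [ 0.39  2.42 -0.37] 0.0
40 480 150 [-0.03  2.54 -0.07] 0.0
43 500 120 [ 0.11  2.53 -0.25] 0.0
43 540 72 [ 0.31  2.45 -0.36] 0.0
43 538 36 [ 0.41  2.44 -0.46] 0.0
43 480 150 [-0.02  2.56 -0.15] 0.0
```

```bash
cat > arm.py <<'E'
import numpy as np
from scipy.optimize import least_squares
from scipy.spatial.transform import Rotation as R
K=[0.7,318.9,550.2,603.8,41.6,269.0]
lo=np.array([-2.77,-.74,0,-1.06,.31,-3.08]);hi=np.array([2.77,2.19,2.66,4.2,2.87,3.08])
def fk(q):
    a,h,L1,L2,e,L3=K
    r=R.from_euler("z",q[0]); r2=r*R.from_euler("y",q[1]); r3=r2*R.from_euler("y",q[2]); r6=r3*R.from_euler("ZYZ",[q[3],q[4],q[5]+np.pi/2])
    p=r.apply([a,0,h])+r2.apply([0,0,L1])+r3.apply([e,0,L2])+r6.apply([0,0,L3])
    return p,r6
def ik(p,r,q0,free=False):
    def f(q):
        P,Q=fk(q); return np.r_[(P-p)/100,(Q.inv()*r).as_rotvec()*3,.01*(q-q0)]
    o=least_squares(f,np.clip(q0,lo+1e-6,hi-1e-6),bounds=(lo,hi) if not free else (-np.inf,np.inf)); P,Q=fk(o.x)
    return o.x,np.linalg.norm(P-p),np.degrees((Q.inv()*r).magnitude())
E
python3 - <<'E'
import sys; sys.path.insert(0,'.')
from arm import *; from plant import ctrl
s=ctrl.get_state(); P,Q=fk(s["qpos"]); print(P.round(1),s["position"].round(1),np.degrees((Q.inv()*R.from_rotvec(s["tool_rot"])).magnitude()))
rk=np.load("rk.npy")
def W(v): c,sn=np.cos(rk[2]),np.sin(rk[2]); return np.array([rk[0]+c*v[0]-sn*v[1],rk[1]+sn*v[0]+c*v[1],v[2]])
r0=R.from_rotvec(s["tool_rot"]); ax=r0.apply([0,1,0])
for tilt in(42.3,46,50,55):
    r=R.from_rotvec(-np.radians(tilt-42.3)*ax)*r0
    r=r if r.apply([0,0,1])[2]>r0.apply([0,0,1])[2] or tilt==42.3 else R.from_rotvec(np.radians(tilt-42.3)*ax)*r0
    zt=r.apply([0,0,1]); t=np.degrees(np.arccos(-zt[2]))
    for v in([-58,92,36],[-58,92,72],[-75,92,90],[-95,92,110],[-120,92,140],[-160,92,180]):
        q,e1,e2=ik(W(v),r,np.array([.05,.3,2.4,3.1,.4,-1.6])); print(round(t,1),v,q.round(2),round(e1,1),round(e2,1))
E
```

```text
[1190.2  -85.2  676.7] [1191.6  -61.9  676.6] 5.310235423204288e-14
42.3 [-58, 92, 36] [ 0.12  0.42  2.41  3.43  0.43 -1.71] 0.0 0.0
42.3 [-58, 92, 72] [ 0.12  0.32  2.42  3.5   0.34 -1.79] 0.0 0.0
42.3 [-75, 92, 90] [ 0.13  0.25  2.45  3.55  0.31 -1.84] 0.0 0.0
42.3 [-95, 92, 110] [ 0.14  0.18  2.5   3.63  0.31 -1.9 ] 2.8 1.1
42.3 [-120, 92, 140] [ 0.19  0.07  2.55  3.82  0.31 -2.06] 7.8 2.9
42.3 [-160, 92, 180] [ 0.26 -0.1   2.62  4.2   0.31 -2.4 ] 14.2 5.0
46.0 [-58, 92, 36] [ 0.12  0.45  2.42  3.4   0.54 -1.67] 0.0 0.0
46.0 [-58, 92, 72] [ 0.12  0.34  2.44  3.44  0.45 -1.73] 0.0 0.0
46.0 [-75, 92, 90] [ 0.13  0.27  2.47  3.48  0.41 -1.76] 0.0 0.0
46.0 [-95, 92, 110] [ 0.14  0.18  2.51  3.54  0.37 -1.81] 0.0 0.0
46.0 [-120, 92, 140] [ 0.16  0.06  2.56  3.68  0.31 -1.95] 0.7 0.3
46.0 [-160, 92, 180] [ 0.25 -0.13  2.63  4.16  0.31 -2.36] 7.4 2.8
50.0 [-58, 92, 36] [ 0.13  0.48  2.44  3.38  0.65 -1.65] 0.0 0.0
50.0 [-58, 92, 72] [ 0.13  0.37  2.45  3.41  0.56 -1.69] 0.0 0.0
50.0 [-75, 92, 90] [ 0.14  0.3   2.49  3.44  0.53 -1.71] 0.0 0.0
50.0 [-95, 92, 110] [ 0.15  0.22  2.53  3.48  0.49 -1.75] 0.0 0.0
50.0 [-120, 92, 140] [ 0.17  0.08  2.58  3.58  0.41 -1.84] 0.0 0.0
50.0 [-160, 92, 180] [ 0.21 -0.13  2.65  3.88  0.31 -2.12] 1.2 0.4
55.0 [-58, 92, 36] [ 0.14  0.53  2.45  3.36  0.8  -1.62] 0.0 0.0
55.0 [-58, 92, 72] [ 0.14  0.42  2.47  3.38  0.71 -1.65] 0.0 0.0
55.0 [-75, 92, 90] [ 0.15  0.35  2.51  3.4   0.68 -1.67] 0.0 0.0
55.0 [-95, 92, 110] [ 0.16  0.26  2.55  3.44  0.65 -1.69] 0.0 0.0
55.0 [-120, 92, 140] [ 0.18  0.13  2.6   3.5   0.57 -1.75] 0.0 0.0
55.0 [-160, 92, 180] [ 0.22 -0.09  2.66  3.73  0.42 -1.96] 6.1 0.7
```

```bash
python3 - <<'E'
import re
s=open('arm.py').read(); s=s.replace("apply([a,0,h])","apply([a,23.3,h])"); open('arm.py','w').write(s)
E
cat > plan.py <<'E'
import sys
from arm import *; from plant import ctrl
s=ctrl.get_state(); P,Q=fk(s["qpos"]); print("fk err",(P-s["position"]).round(1))
rk=np.load("rk.npy")
def W(v): c,sn=np.cos(rk[2]),np.sin(rk[2]); return np.array([rk[0]+c*v[0]-sn*v[1],rk[1]+sn*v[0]+c*v[1],v[2]])
r0=R.from_rotvec(s["tool_rot"]); ax=r0.apply([0,1,0]); t0=np.degrees(np.arccos(-r0.apply([0,0,1])[2]))
def rt(t): return R.from_rotvec(-np.radians(t-t0)*ax)*r0
print("check tilt",np.degrees(np.arccos(-rt(50).apply([0,0,1])[2])))
E
cat > sim.py <<'E'
from plan import *
def run(tilt,wps,q0):
    r=rt(tilt); q=np.array(q0,float); p,e,_=None,None,None
    q,e1,e2=ik(wps[0],r,q); cur=np.array(wps[0],float); out=[(wps[0],q.round(2),round(e1),round(e2,1))]; mx=0
    for wpt in wps[1:]:
        n=int(np.ceil(np.linalg.norm(wpt-cur)/20)); E=0;dm=0
        for i in range(1,n+1):
            qn,e1,e2=ik(cur+(np.array(wpt)-cur)*i/n,r,q); E=max(E,e1/10,e2); dm=max(dm,np.abs(qn-q).max()); q=qn
        cur=np.array(wpt,float); out.append((np.round(wpt),q.round(2),"maxerr",round(E,2),"maxstep",round(dm,2)))
    for o in out: print(*o)
for tilt in(48,52):
  for side in([[800,-550,450],[450,-450,350],[350,-250,280]],[[700,-600,400],[400,-550,300],[330,-350,250]],[[700,-600,400],[350,-600,200],[330,-350,200]]):
    print("TILT",tilt); run(tilt,[np.array([1100,-62,600.])]+[np.array(v,float) for v in side]+[W([-150,60,190]),W([-120,92,140]),W([-58,92,72]),W([-58,92,36])],s["qpos"])
E
python3 sim.py
```

```text
fk err [ 0.4 -0.   0.1]
check tilt 34.56640905433237
TILT 48
[1100.  -62.  600.] [-0.08  0.66  0.73  0.01  1.11  1.54] 0 0.0
[ 800. -550.  450.] [-0.73  0.47  1.27  0.48  0.93  0.69] maxerr 0.0 maxstep 0.04
[ 450. -450.  350.] [-1.03  0.    2.02  0.71  0.86  0.18] maxerr 0.0 maxstep 0.05
[ 350. -250.  280.] [-0.98 -0.37  2.46  0.74  0.78  0.17] maxerr 0.0 maxstep 0.04
[458.   6. 190.] [-0.02 -0.23  2.5  -0.11  0.31  1.71] maxerr 4.38 maxstep 0.28
[489.  36. 140.] [ 0.2  -0.    2.45 -1.06  0.31  2.83] maxerr 8.12 maxstep 0.46
[551.  33.  72.] [ 0.18  0.25  2.29 -1.06  0.31  2.83] maxerr 12.5 maxstep 0.05
[551.  33.  36.] [ 0.18  0.32  2.26 -1.06  0.31  2.84] maxerr 14.7 maxstep 0.04
TILT 48
[1100.  -62.  600.] [-0.08  0.66  0.73  0.01  1.11  1.54] 0 0.0
[ 700. -600.  400.] [-0.86  0.43  1.41  0.57  0.91  0.49] maxerr 0.0 maxstep 0.05
[ 400. -550.  300.] [-1.19  0.17  1.94  0.77  0.89 -0.03] maxerr 0.0 maxstep 0.04
[ 330. -350.  250.] [-1.17 -0.14  2.36  0.84  0.8  -0.11] maxerr 0.0 maxstep 0.04
[458.   6. 190.] [-0.02 -0.23  2.5  -0.11  0.31  1.71] maxerr 4.38 maxstep 0.3
[489.  36. 1
[... 2085 characters left out ...]
.17  0.34  2.26 -1.06  0.31  2.83] maxerr 12.61 maxstep 0.04
TILT 52
[1100.  -62.  600.] [-0.08  0.71  0.65  0.01  1.22  1.54] 0 0.0
[ 700. -600.  400.] [-0.85  0.44  1.38  0.48  0.96  0.56] maxerr 0.0 maxstep 0.06
[ 350. -600.  200.] [-1.27  0.34  1.91  0.75  0.83 -0.16] maxerr 0.0 maxstep 0.04
[ 330. -350.  200.] [-1.13 -0.05  2.37  0.82  0.7  -0.12] maxerr 0.0 maxstep 0.04
[458.   6. 190.] [-0.03 -0.2   2.49 -0.07  0.31  1.65] maxerr 1.76 maxstep 0.18
[489.  36. 140.] [ 0.12 -0.01  2.41 -0.5   0.31  2.2 ] maxerr 6.13 maxstep 0.18
[551.  33.  72.] [ 0.17  0.26  2.29 -1.06  0.31  2.82] maxerr 10.78 maxstep 0.32
[551.  33.  36.] [ 0.17  0.34  2.26 -1.06  0.31  2.83] maxerr 12.61 maxstep 0.04
```

```bash
sed -i 's/R.from_rotvec(-np.radians(t-t0)/R.from_rotvec(np.radians(t-t0)/' plan.py
python3 - <<'E'
s=open('sim.py').read(); i=s.index("for tilt in"); open('sim.py','w').write(s[:i])
E
cat > s2.py <<'E'
from sim import *
for tilt in(47,51,55):
  for side in([[700,-600,400],[330,-350,250],[360,-150,210]],[[700,-600,400],[330,-350,200],[360,-250,190]]):
    print("TILT",tilt); run(tilt,[np.array([1100,-62,600.])]+[np.array(v,float) for v in side]+[W([-150,60,190]),W([-120,92,140]),W([-58,92,72]),W([-58,92,36])],s["qpos"])
E
python3 s2.py
```

```text
fk err [ 0.4 -0.   0.1]
check tilt 49.99974655074935
TILT 47
[1100.  -62.  600.] [-0.08  0.57  0.92  0.03  0.82  1.53] 0 0.0
[ 700. -600.  400.] [-0.89  0.41  1.5   0.85  0.81  0.25] maxerr 0.0 maxstep 0.04
[ 330. -350.  250.] [-1.26 -0.11  2.41  1.11  0.86 -0.42] maxerr 0.0 maxstep 0.05
[ 360. -150.  210.] [-0.81 -0.36  2.66  1.22  0.56 -0.18] maxerr 1.65 maxstep 0.07
[458.   6. 190.] [-0.   -0.1   2.65  3.31  0.31 -1.71] maxerr 4.92 maxstep 0.67
[489.  36. 140.] [ 0.08  0.06  2.57  3.48  0.31 -1.8 ] maxerr 3.33 maxstep 0.07
[551.  33.  72.] [ 0.06  0.35  2.44  3.33  0.47 -1.67] maxerr 0.0 maxstep 0.06
[551.  33.  36.] [ 0.06  0.45  2.43  3.3   0.56 -1.63] maxerr 0.0 maxstep 0.05
TILT 47
[1100.  -62.  600.] [-0.08  0.57  0.92  0.03  0.82  1.53] 0 0.0
[ 700. -600.  400.] [-0.89  0.41  1.5   0.85  0.81  0.25] maxerr 0.0 maxstep 0.04
[ 330. -350.  200.] [-1.26  0.    2.43  1.23  0.81 -0.59] maxerr 0.0 maxstep 0.05
[ 360. -250.  190.] [-1.05 -0.12  2.57  1.37  0.68 -0.56] maxerr 0.0 maxstep 0.04
[458.   6. 190.] [-0.   -0.1   2.65  3.31  0.31 -1.71] maxerr 4.5 maxstep 0.48
[489.  36. 14
[... 2068 characters left out ...]
6.] [ 0.07  0.53  2.45  3.28  0.8  -1.6 ] maxerr 0.0 maxstep 0.06
TILT 55
[1100.  -62.  600.] [-0.08  0.53  1.04  0.04  0.61  1.51] 0 0.0
[ 700. -600.  400.] [-0.92  0.4   1.56  1.09  0.78  0.04] maxerr 0.0 maxstep 0.05
[ 330. -350.  200.] [-1.32  0.06  2.45  1.4   0.92 -0.8 ] maxerr 0.0 maxstep 0.04
[ 360. -250.  190.] [-1.12 -0.05  2.6   1.58  0.8  -0.83] maxerr 0.0 maxstep 0.04
[458.   6. 190.] [-0.02 -0.13  2.66  3.23  0.34 -1.64] maxerr 2.47 maxstep 0.25
[489.  36. 140.] [ 0.09  0.13  2.61  3.37  0.56 -1.69] maxerr 0.0 maxstep 0.07
[551.  33.  72.] [ 0.07  0.42  2.47  3.29  0.71 -1.62] maxerr 0.0 maxstep 0.07
[551.  33.  36.] [ 0.07  0.53  2.45  3.28  0.8  -1.6 ] maxerr 0.0 maxstep 0.06
```

Emit:
send_rows([
  [1,1000,0,0,0],
  [1,1000,0,0,0],
])

```text
t: 9.15
position: [1188.3, -61.3, 699.7]
tool_rot: [2.888, -0.07, 1.171]
contact_force: [-0.3, -0.0, -0.6]
width: 0.006
finger_force: 0.0
```

Emit:
send_rows([
  [1,1000,0,0,0],
  [1,1000,0,0,0],
])

```text
t: 9.35
position: [1183.9, -60.8, 724.0]
tool_rot: [2.868, -0.07, 1.217]
contact_force: [-0.0, 0.4, -0.0]
width: 0.006
finger_force: 0.0
```

Emit:
send_rows([
  [1,1000,0,0,0],
  [1,1000,0,0,0],
])

```text
t: 9.55
position: [1178.2, -60.2, 749.2]
tool_rot: [2.847, -0.069, 1.262]
contact_force: [-0.1, 0.8, -0.6]
width: 0.004
finger_force: 0.0
```

Emit:
send_rows([
  [1,1000,0,0,0],
  [1,1000,0,0,0],
])

```text
t: 9.75
position: [1171.4, -59.5, 775.2]
tool_rot: [2.826, -0.068, 1.307]
contact_force: [0.8, 0.9, -0.2]
width: 0.006
finger_force: 0.0
```

```bash
python3 st.py; cat > s3.py <<'E'
from sim import *
wps=[s["position"]]+[np.array(v,float) for v in([700,-600,420],[390,-370,230],[420,-250,185],[455,-100,180])]+[W([-130,75,160]),W([-115,95,130]),W([-58,95,75]),W([-58,95,36])]
run(t0,wps,s["qpos"])
M=r0.as_matrix()
for a,b in zip(wps[:-1],wps[1:]): print((M.T@(b-a)).round(),round(np.linalg.norm(b-a)))
E
python3 s3.py
```

```text
t 9.75 pos [1171.4  -59.5  775.2] rackframe [566.1  29.4 775.2] q [-0.074  0.956  0.002  0.014  1.317  1.548] F [ 0.8  0.9 -0.2] w 0.006 ff 0.0
axes x,y,z [[0.647, -0.029, 0.762], [-0.051, -0.999, 0.006], [0.761, -0.043, -0.647]] tilt 49.7
fk err [ 0.4 -0.   0.1]
check tilt 49.999989356525006
[1171.41079189  -59.48364013  775.2180964 ] [-0.07  0.95  0.02  0.01  1.31  1.55] 0 0.0
[ 700. -600.  420.] [-0.9   0.39  1.51  0.9   0.81  0.22] maxerr 0.0 maxstep 0.23
[ 390. -370.  230.] [-1.15  0.03  2.35  1.29  0.78 -0.52] maxerr 0.0 maxstep 0.05
[ 420. -250.  185.] [-0.91 -0.01  2.52  1.6   0.61 -0.68] maxerr 0.0 maxstep 0.06
[ 455. -100.  180.] [-0.43 -0.11  2.62  2.17  0.34 -0.89] maxerr 0.0 maxstep 0.12
[478.  20. 160.] [ 0.03 -0.02  2.6   3.35  0.32 -1.72] maxerr 0.56 maxstep 0.19
[494.  39. 130.] [ 0.09  0.12  2.57  3.42  0.42 -1.74] maxerr 0.0 maxstep 0.07
[551.  36.  75.] [ 0.07  0.36  2.45  3.33  0.54 -1.66] maxerr 0.0 maxstep 0.07
[551.  36.  36.] [ 0.07  0.48  2.44  3.3   0.64 -1.63] maxerr 0.0 maxstep 0.06
[-560.  562. -106.] 800
[-352. -215. -123.] 430
[ -18. -122.   47.] 132
[  15. -152.   23.] 154
[  -4. -121.   26.] 124
[-13. -20.  31.] 39
[-5. -0. 79.] 79
[-30.  -0.  25.] 39
```

Emit:
send_rows([
  [1,-14,14,-3,0],
  [1,-28,28,-5,0],
  [1,-56,56,-11,0],
  [1,-84,84,-16,0],
  [1,-112,112,-21,0],
  [1,-145,146,-27,0],
  [1,-180,180,-34,0],
  [1,-215,215,-41,0],
  [1,-250,250,-47,0],
  [1,-285,285,-54,0],
  [1,-320,320,-61,0],
  [1,-355,356,-67,0],
  [1,-390,392,-74,0],
  [1,-425,427,-80,0],
  [1,-460,462,-87,0],
  [1,-495,497,-94,0],
  [1,-530,532,-100,0],
  [1,-560,562,-106,0],
  [1,-560,562,-106,0],
  [1,-560,562,-106,0],
])

```text
t: 11.75
position: [698.9, -600.8, 420.0]
tool_rot: [2.827, -0.07, 1.305]
contact_force: [0.2, 0.5, -0.0]
width: 0.005
finger_force: 0.0
```

Emit:
send_rows([
  [1,-29,-18,-10,0],
  [1,-59,-36,-20,0],
  [1,-88,-54,-31,0],
  [1,-117,-72,-41,0],
  [1,-147,-90,-51,0],
  [1,-176,-108,-62,0],
  [1,-205,-125,-72,0],
  [1,-235,-143,-82,0],
  [1,-264,-161,-92,0],
  [1,-293,-179,-103,0],
  [1,-323,-197,-113,0],
  [1,-352,-215,-123,0],
  [1,-352,-215,-123,0],
])

```text
t: 13.05
position: [387.5, -367.0, 229.4]
tool_rot: [2.83, -0.068, 1.304]
contact_force: [-0.1, 0.1, 0.2]
width: 0.006
finger_force: 0.0
```

```bash
python3 st.py; sed 's/\[700,-600,420\],\[390,-370,230\],//' s3.py > s4.py; python3 s4.py
```

```text
t 13.05 pos [ 387.5 -367.   229.4] rackframe [-202.  -315.7  229.4] q [-1.153  0.022  2.356  1.284  0.784 -0.517] F [-0.1  0.1  0.2] w 0.006 ff 0.0
axes x,y,z [[0.649, -0.029, 0.76], [-0.05, -0.999, 0.004], [0.759, -0.041, -0.649]] tilt 49.5
fk err [ 0.4 -0.4 -0. ]
check tilt 49.99999153970582
[ 387.51354133 -367.01714165  229.35709081] [-1.15  0.02  2.36  1.28  0.78 -0.52] 0 0.0
[ 420. -250.  185.] [-0.91 -0.01  2.51  1.59  0.61 -0.67] maxerr 0.0 maxstep 0.06
[ 455. -100.  180.] [-0.43 -0.11  2.62  2.16  0.34 -0.87] maxerr 0.0 maxstep 0.12
[478.  20. 160.] [ 0.03 -0.02  2.6   3.34  0.31 -1.72] maxerr 0.66 maxstep 0.19
[494.  39. 130.] [ 0.09  0.12  2.57  3.42  0.42 -1.73] maxerr 0.0 maxstep 0.07
[551.  36.  75.] [ 0.07  0.36  2.45  3.32  0.54 -1.65] maxerr 0.0 maxstep 0.07
[551.  36.  36.] [ 0.07  0.48  2.44  3.3   0.64 -1.62] maxerr 0.0 maxstep 0.06
[ -16. -119.   49.] 129
[  15. -152.   24.] 154
[  -4. -121.   26.] 124
[-13. -20.  31.] 39
[-5. -0. 79.] 79
[-30.  -0.  25.] 39
```

Emit:
send_rows([
  [1,-4,-30,12,0],
  [1,-8,-60,25,0],
  [1,-12,-90,37,0],
  [1,-16,-119,49,0],
  [1,-12,-149,54,0],
  [1,-8,-179,58,0],
  [1,-6,-209,63,0],
  [1,-4,-230,66,0],
  [1,-2,-250,70,0],
  [1,-1,-271,73,0],
  [1,-2,-291,77,0],
  [1,-2,-306,80,0],
  [1,-3,-321,84,0],
  [1,-3,-336,87,0],
  [1,-4,-352,91,0],
  [1,-4,-372,95,0],
  [1,-5,-392,99,0],
  [1,-11,-402,115,0],
  [1,-18,-412,130,0],
  [1,-18,-412,130,0],
])

```text
t: 15.05
position: [498.5, 38.3, 129.9]
tool_rot: [2.829, -0.065, 1.306]
contact_force: [-0.3, 0.0, 0.3]
width: 0.002
finger_force: 0.0
```

```bash
python3 st.py; python3 - <<'E'
from h import *
c=ctrl.calibration("wrist"); print(np.round(c["world_to_cam"],3).tolist())
w_=ctrl.read_camera("wrist")[:,:,::-1]; s_=ctrl.read_camera("scene")[:,:,::-1]
cv2.imwrite("pics/w1.png",w_);cv2.imwrite("pics/s1.png",s_)
a=cv2.resize(s_[140:270,170:310],(400,371),interpolation=2); b=cv2.resize(w_,(400,300))
im=np.zeros((371,800,3),np.uint8); im[:,:400]=a; im[:300,400:]=b; cv2.imwrite("pics/m1.png",im)
E
```

```text
t 15.05 pos [498.5  38.3 129.9] rackframe [-110.8   94.5  129.9] q [ 0.087  0.125  2.561  3.406  0.417 -1.729] F [-0.3  0.   0.3] w 0.002 ff 0.0
axes x,y,z [[0.648, -0.027, 0.761], [-0.048, -0.999, 0.005], [0.76, -0.04, -0.648]] tilt 49.6
[[-0.049, -0.999, 0.005, 62.349], [0.828, -0.037, 0.559, -509.729], [-0.559, 0.031, 0.829, -14.304], [0.0, 0.0, 0.0, 1.0]]
```

View pics/m1.png

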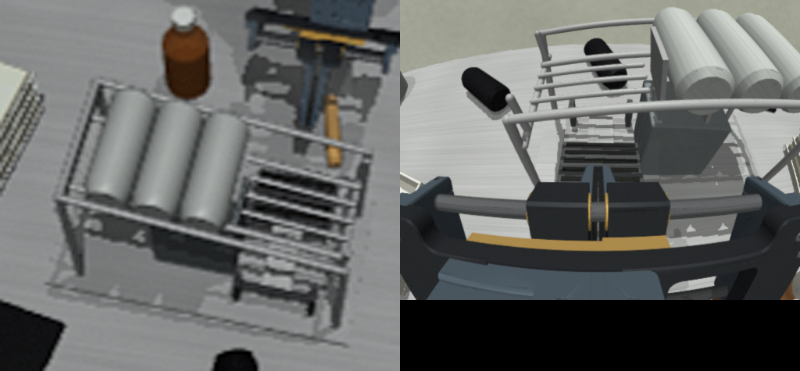

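The scene crop shows the closed fingers in front of the rack below the front rod, with sauce and spatula untouched. The wrist picture shows the fingers (598,190) centred on the pedal pad (556–640, 143–180), rod end and post at (512,118). I'll check the rack fit against this view.

```bash
cat > wr.py <<'E'
from h import *
def fish(cal,P):
    P=np.atleast_2d(P); T=np.array(cal["world_to_cam"]); c=P@T[:3,:3].T+T[:3,3]; v=np.c_[c[:,0],-c[:,1],-c[:,2]]
    th=np.arctan2(np.hypot(v[:,0],v[:,1]),v[:,2]); ph=np.arctan2(v[:,1],v[:,0]); m=cal["mtx"]
    return np.c_[m[0][2]+m[0][0]*th*np.cos(ph),m[1][2]+m[1][1]*th*np.sin(ph)]
E
python3 - <<'E'
import sys; sys.path.insert(0,'.')
from wr import *
c=ctrl.calibration("wrist"); rk=np.load("rk.npy")
rz=lambda y:186.6-.1405*y
cp=lambda P:np.round(fish(c,w(rk,P))/1.28+[400,0],1).tolist()
print("front rod y=168,90,40,0,-50",cp([[-75,y,rz(y)] for y in(168,90,40,0,-50)]))
print("back rod 168,90",cp([[75,168,rz(168)],[75,90,rz(90)]]))
ang=np.arctan2(24,113); print("pad back L,R",cp([[60-75*np.cos(ang),y,35+75*np.sin(ang)] for y in(140,40)]), "front",cp([[60-145*np.cos(ang),y,35+145*np.sin(ang)] for y in(140,40)]))
w_=cv2.imread("pics/w1.png"); cr=w_[100:260,120:330]
E
```

```text
front rod y=168,90,40,0,-50 [[506.2, 122.8], [603.2, 111.7], [671.2, 106.6], [720.5, 104.4], [771.0, 103.4]]
back rod 168,90 [[538.8, 34.2], [600.8, 24.4]]
pad back L,R [[562.4, 142.7], [637.8, 142.9]] front [[556.0, 184.7], [645.3, 184.7]]
```

Emit:
send_rows([
  [1,-2,0,15,0],
  [1,-3,0,30,0],
  [1,-4,0,45,0],
  [1,-6,0,60,0],
  [1,-7,0,70,0],
  [1,-7,0,73,0],
  [1,-7,0,73,0],
])

```text
t: 15.85
position: [548.2, 33.2, 77.9]
tool_rot: [2.827, -0.069, 1.305]
contact_force: [0.5, 0.2, 0.0]
width: 0.006
finger_force: 0.0
```

Emit:
send_rows([
  [1,-4,0,3,0],
  [1,-8,0,6,0],
  [1,-11,0,10,0],
  [1,-15,0,13,0],
  [1,-15,0,13,0],
])

```text
t: 16.35
position: [547.8, 33.2, 57.1]
tool_rot: [2.828, -0.068, 1.304]
contact_force: [-0.4, 0.8, 1.8]
width: 0.009
finger_force: 0.9
```

```bash
python3 st.py
```

```text
t 16.35 pos [547.8  33.2  57.1] rackframe [-61.3  91.8  57.1] q [ 0.062  0.409  2.453  3.304  0.588 -1.637] F [-0.4  0.8  1.8] w 0.009 ff 0.9
axes x,y,z [[0.648, -0.029, 0.761], [-0.051, -0.999, 0.006], [0.76, -0.043, -0.649]] tilt 49.5
```

Emit:
send_rows([
  [1,-4,0,3,0],
  [1,-8,0,6,0],
  [1,-11,0,10,0],
  [1,-11,0,10,0],
])

```text
t: 16.75
position: [548.3, 33.1, 41.8]
tool_rot: [2.828, -0.068, 1.303]
contact_force: [-0.8, 1.6, 2.1]
width: 0.004
finger_force: 1.0
```

Emit:
send_rows([
  [1,-3,0,3,0],
  [1,-6,0,5,0],
  [1,-8,0,6,0],
  [1,-8,0,6,0],
])

```text
t: 17.15
position: [549.1, 33.1, 34.3]
tool_rot: [2.823, -0.068, 1.313]
contact_force: [-14.1, 0.6, 34.6]
width: 0.005
finger_force: 18.0
```

```bash
python3 st.py
```

```text
t 17.15 pos [549.1  33.1  34.3] rackframe [-59.9  91.7  34.3] q [ 0.062  0.483  2.441  3.29   0.655 -1.62 ] F [-14.1   0.6  34.6] w 0.005 ff 18.0
axes x,y,z [[0.644, -0.028, 0.765], [-0.051, -0.999, 0.006], [0.764, -0.043, -0.644]] tilt 49.9
```

Emit:
send_rows([
  [1,0,0,0,0],
  [1,0,0,0,0],
  [1,0,0,0,0],
  [1,0,0,0,0],
  [1,0,0,0,0],
  [1,0,0,0,0],
])

```text
t: 17.75
position: [549.1, 33.1, 34.5]
tool_rot: [2.824, -0.068, 1.313]
contact_force: [-14.0, 0.2, 32.3]
width: 0.004
finger_force: 16.9
```

```bash
python3 st.py; python3 - <<'E'
from h import *
w_=ctrl.read_camera("wrist")[:,:,::-1]; s_=ctrl.read_camera("scene")[:,:,::-1]
cv2.imwrite("pics/w2.png",w_);cv2.imwrite("pics/s2.png",s_)
a=cv2.resize(s_[140:270,170:310],(400,371),interpolation=2); b=cv2.resize(w_,(400,300))
im=np.zeros((371,800,3),np.uint8); im[:,:400]=a; im[:300,400:]=b; cv2.imwrite("pics/m2.png",im)
E
```

```text
t 17.75 pos [549.1  33.1  34.5] rackframe [-59.9  91.7  34.5] q [ 0.062  0.482  2.441  3.29   0.654 -1.62 ] F [-14.    0.2  32.3] w 0.004 ff 16.9
axes x,y,z [[0.644, -0.028, 0.765], [-0.051, -0.999, 0.006], [0.764, -0.043, -0.644]] tilt 49.9
```

View pics/m2.png

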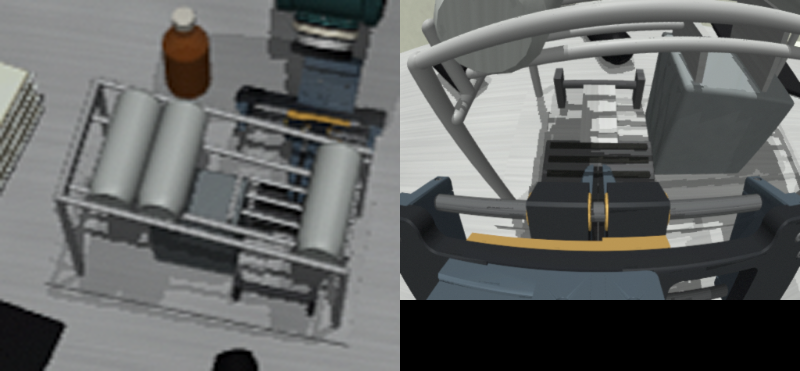

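The crop shows one silver can rolled out to the trough (330,200), and the other two still held. The wrist force of 32 N came from the stop. Now I'll let the pedal spring back and retreat.

Emit:
send_rows([
  [1,4,0,-3,0],
  [1,8,0,-6,0],
  [1,12,0,-10,0],
  [1,16,0,-13,0],
  [1,20,0,-17,0],
  [1,24,0,-20,0],
  [1,28,0,-24,0],
  [1,33,0,-28,0],
  [1,34,0,-43,0],
  [1,36,0,-58,0],
  [1,38,0,-73,0],
  [1,39,0,-88,0],
  [1,40,0,-101,0],
  [1,40,0,-101,0],
])

```text
t: 19.25
position: [496.3, 36.3, 129.5]
tool_rot: [2.827, -0.068, 1.306]
contact_force: [0.6, 0.6, -0.2]
width: 0.003
finger_force: 0.0
```

```bash
python3 st.py; cat > s5.py <<'E'
from sim import *
for nm,p in(("trough",W([0,136,160])),("trough+80",W([0,136,240])),("basket",np.array([477,383,25.])),("basket+100",np.array([477,383,150.])),("r600z450",np.array([600,-20,450.])),("r450z400",np.array([450,-20,400.])),("r450z250",np.array([450,0,250.]))):
  o=[]
  for t in(0,10,20,30,40,50):
    q,e1,e2=ik(np.array(p),rt(t),np.array([.1,.3,1.7,.0,1,1.5])); o.append((t,q[3].round(2),q[4].round(2),round(e1/10+e2,1)))
  print(nm,[tuple(map(float,x)) for x in o])
wps=[s["position"]]+[W([-130,75,160])]+[np.array(v,float) for v in([455,-100,180],[420,-250,185],[390,-370,230],[640,-450,420],[650,-40,450])]
run(t0,wps,s["qpos"]); M=r0.as_matrix(); c=np.zeros(3)
for a,b in zip(wps[:-1],wps[1:]): c=c+M.T@(b-a); print(c.round(),round(np.linalg.norm(b-a)))
E
python3 s5.py
```

```text
t 19.25 pos [496.3  36.3 129.5] rackframe [-112.8   92.4  129.5] q [ 0.083  0.123  2.565  3.403  0.42  -1.728] F [ 0.6  0.6 -0.2] w 0.003 ff 0.0
axes x,y,z [[0.648, -0.029, 0.761], [-0.051, -0.999, 0.006], [0.76, -0.042, -0.648]] tilt 49.6
fk err [0.6 0.  0.1]
check tilt 49.99998857387804
trough [(0.0, -0.01, 0.89, 0.0), (10.0, -0.05, 0.69, 0.0), (20.0, -0.13, 0.47, 0.0), (30.0, -0.35, 0.31, 2.3), (40.0, -1.06, 0.31, 9.1), (50.0, -1.06, 0.31, 17.0)]
trough+80 [(0.0, -0.01, 1.03, 0.0), (10.0, -0.04, 0.83, 0.0), (20.0, -0.1, 0.63, 0.0), (30.0, -0.23, 0.42, 0.0), (40.0, -0.6, 0.31, 4.0), (50.0, -1.06, 0.31, 10.1)]
basket [(0.0, -0.01, 0.66, 0.0), (10.0, -0.25, 0.51, 0.0), (20.0, -0.67, 0.41, 0.0), (30.0, -0.82, 0.41, 8.0), (40.0, -0.88, 0.42, 18.1), (50.0, -0.94, 0.44, 28.1)]
basket+100 [(0.0, -0.01, 0.87, 0.0), (10.0, -0.18, 0.73, 0.0), (20.0, -0.45, 0.61, 0.0), (30.0, -0.81, 0.55, 0.3), (40.0, -0.88, 0.54, 10.0), (50.0, -0.95, 0.54, 19.6)]
r600z450 [(0.0, -0.01, 1.39, 0.0), (10.0, -0.0, 1.21, 0.0), (20.0, 0.0, 1.02, 0.0), (30.0, 0.01, 0.82, 0.0), (40.0, 0.02, 0.62, 0.0), (50.0, 0.05, 
[... 333 characters left out ...]
]
[496.33679881  36.34236204 129.50213288] [ 0.08  0.12  2.57  3.4   0.42 -1.73] 0 0.0
[478.  20. 160.] [ 0.03 -0.02  2.6   3.35  0.31 -1.72] maxerr 0.0 maxstep 0.07
[ 455. -100.  180.] [-0.43 -0.11  2.62  2.17  0.34 -0.88] maxerr 0.6 maxstep 0.19
[ 420. -250.  185.] [-0.91 -0.01  2.51  1.6   0.61 -0.68] maxerr 0.0 maxstep 0.12
[ 390. -370.  230.] [-1.15  0.03  2.35  1.29  0.78 -0.52] maxerr 0.0 maxstep 0.06
[ 640. -450.  420.] [-0.83  0.14  1.83  0.94  0.72  0.2 ] maxerr 0.0 maxstep 0.05
[650. -40. 450.] [-0.12 -0.21  2.1   0.12  0.38  1.41] maxerr 0.0 maxstep 0.11
[ 12.  18. -33.] 39
[ 16. 139. -58.] 124
[  1. 290. -82.] 154
[  19.  412. -129.] 132
[328. 480. -58.] 324
[346.  70. -88.] 411
```

```bash
cat > s6.py <<'E'
from plan import *
WR=580
def ik2(p,r,q0):
    def f(q):
        P,Q=fk(q); return np.r_[(P-p),(Q*r.inv()).as_rotvec()*WR,.5*(q-q0)]
    return least_squares(f,np.clip(q0,lo+1e-6,hi-1e-6),bounds=(lo,hi)).x
def call(q,d_world,rows=2):
    p0,rr=fk(q)
    for i in range(rows):
        P,_=fk(q); v=p0+d_world-P; n=np.linalg.norm(v); q=ik2(P+v*min(1,50/n),rr,q)
    return q
def tl(q): z=fk(q)[1].apply([0,0,1]); return np.degrees(np.arccos(-z[2])),np.degrees(np.arctan2(z[1],z[0]))
if __name__=="__main__":
  # validate with the earlier outward push
  q=np.array([-.085,1.158,.002,.002,1.884,1.536])
  for i in range(3): q=call(q,fk(q)[1].apply([1000,0,-100])); print("val",fk(q)[0].round(),round(tl(q)[0],1))
  for st,d in(([650,-40,450],[0,0,-1000]),([650,-40,450],[-300,0,-1000]),([480,0,380],[0,0,-1000]),([480,0,380],[-500,0,-500]),([480,0,380],[500,0,-1000])):
    r=rt(t0); q=np.array([-.12,-.21,2.1,.1,.4,1.41]); q,_,_=ik(np.array(st,float),r,q); print(st,d,q.round(2))
    for i in range(14):
        q=call(q,np.array(d,float))
        if i%3==1: print("  ",i+1,fk(q)[0].round(),np.round(tl(q),1),q.round(2))
E
python3 s6.py
```

```text
fk err [0.6 0.  0.1]
check tilt 49.99998857387804
val [1114.  -69.  463.] 7.7
val [1128.  -69.  455.] 9.9
val [1140.  -69.  452.] 12.1
[650, -40, 450] [0, 0, -1000] [-0.12 -0.21  2.1   0.12  0.38  1.41]
   2 [637. -66. 327.] [44.2  1. ] [-0.21 -0.08  2.19  0.53  0.31  0.94]
   5 [ 625. -107.   58.] [43.7  6.6] [-0.33  0.44  2.26  2.27  0.4  -0.96]
   8 [ 625. -107. -242.] [43.7  6.6] [-0.33  1.12  2.01  2.69  0.76 -1.45]
   11 [ 625. -107. -542.] [43.7  6.6] [-0.33  1.69  1.53  2.72  0.83 -1.5 ]
   14 [ 624. -107. -804.] [42.6  6.6] [-0.33  2.19  0.86  2.65  0.66 -1.4 ]
[650, -40, 450] [-300, 0, -1000] [-0.12 -0.21  2.1   0.12  0.38  1.41]
   2 [574. -67. 324.] [45.4  0.7] [-0.24 -0.2   2.31  0.62  0.31  0.83]
   5 [477. -92.  53.] [45.3  3.6] [-0.43  0.35  2.53  2.48  0.57 -1.27]
   8 [ 390.  -92. -234.] [45.3  3.6] [-0.58  1.28  2.32  2.66  1.18 -1.79]
   11 [ 304.  -92. -521.] [45.3  3.6] [-0.89  1.89  1.84  2.47  1.21 -2.01]
   14 [ 236. -135. -727.] [43.5  5.3] [-1.39  2.19  1.38  2.05  0.88 -2.04]
[480, 0, 380] [0, 0, -1000] [-0.04 -0.54  2.44 -0.03  0.37  1.6 ]
   2 [421.  -2.
[... 533 characters left out ...]
.23 -0.42  2.66 -0.84  0.31  2.6 ]
   8 [334. 121. 140.] [ 32.9 -10.2] [ 0.56 -0.21  2.66 -1.01  0.44  3.08]
   11 [263. 159.  94.] [ 23.7 -14.4] [ 0.77 -0.1   2.66 -0.8   0.5   3.08]
   14 [179. 186.  38.] [ 14.1 -24. ] [ 0.97  0.06  2.66 -0.6   0.44  3.08]
[480, 0, 380] [500, 0, -1000] [-0.04 -0.54  2.44 -0.03  0.37  1.6 ]
   2 [526.  19. 313.] [43.5 -5.8] [ 0.04 -0.3   2.39 -0.33  0.31  1.95]
   5 [651.  83. 168.] [ 36.9 -14.8] [ 0.2   0.24  2.16 -1.06  0.31  2.83]
   8 [820. 109. -31.] [ 31.  -20.2] [ 0.19  0.77  1.74 -1.06  0.31  2.85]
   11 [ 965.  116. -291.] [ 30. -22.] [ 0.17  1.32  1.19 -1.01  0.32  2.78]
   14 [1080.  112. -546.] [ 30.4 -21.1] [ 0.14  2.12  0.   -0.45  0.6   2.15]
```

Emit:
send_rows([
  [1,6,9,-16,0],
  [1,12,18,-33,0],
  [1,13,36,-37,0],
  [1,13,54,-40,0],
  [1,14,70,-44,0],
  [1,14,86,-47,0],
  [1,15,102,-50,0],
  [1,15,120,-54,0],
  [1,16,139,-58,0],
  [1,13,165,-62,0],
  [1,10,195,-66,0],
  [1,7,225,-71,0],
  [1,4,258,-76,0],
  [1,1,290,-82,0],
  [1,6,320,-94,0],
  [1,10,350,-106,0],
  [1,15,380,-117,0],
  [1,19,412,-129,0],
  [1,19,412,-129,0],
])

```text
t: 21.15
position: [390.1, -374.5, 230.6]
tool_rot: [2.824, -0.071, 1.304]
contact_force: [-0.4, -0.5, -0.6]
width: 0.005
finger_force: 0.0
```

```bash
python3 st.py|head -1; cat > s7.py <<'E'
from s6 import *
for st,d in(([480,0,420],[-1000,0,0]),([480,-20,420],[-1000,50,300]),([480,-20,420],[-1000,50,600]),([480,-20,500],[-1000,50,300])):
    r=rt(t0); q=np.array([-.05,-.5,2.4,0,.4,1.6]); q,e1,e2=ik(np.array(st,float),r,q); print(st,d,q.round(2),e1.round(1),e2.round(1))
    for i in range(20):
        q=call(q,np.array(d,float))
        if i%3==1: print("  ",i+1,fk(q)[0].round(),np.round(tl(q),1),q.round(2))
E
python3 s7.py
```

```text
t 21.15 pos [ 390.1 -374.5  230.6] rackframe [-199.1 -323.1  230.6] q [-1.154  0.031  2.344  1.287  0.782 -0.517] F [-0.4 -0.5 -0.6] w 0.005 ff 0.0
fk err [ 0.4 -0.4 -0. ]
check tilt 49.99997842438455
[480, 0, 420] [-1000, 0, 0] [-0.04 -0.58  2.39 -0.04  0.47  1.61] 0.0 0.0
   2 [412.  14. 388.] [47.7 -4.4] [ 0.03 -0.74  2.5  -0.15  0.55  1.75]
   5 [328. 105. 308.] [46.  -8.5] [ 0.65 -0.74  2.63 -0.8   0.8   2.74]
   8 [208. 161. 314.] [ 41.  -11.4] [ 1.28 -0.74  2.59 -0.75  1.3   3.08]
   11 [137. 180. 362.] [ 35.  -14.3] [ 1.52 -0.74  2.48 -0.6   1.55  3.08]
   14 [ 75. 185. 414.] [ 29.9 -17.2] [ 1.7  -0.74  2.37 -0.48  1.73  3.08]
   17 [ 23. 197. 458.] [ 25.3 -20.7] [ 1.82 -0.7   2.26 -0.37  1.82  3.08]
   20 [-40. 244. 494.] [ 21.7 -26.6] [ 1.92 -0.55  2.13 -0.27  1.84  3.08]
[480, -20, 420] [-1000, 50, 300] [-0.11 -0.58  2.39  0.09  0.47  1.45] 0.0 0.0
   2 [427. -11. 455.] [47.3 -3.8] [-0.09 -0.74  2.39  0.03  0.67  1.52]
   5 [413.  33. 520.] [43.  -5.8] [ 0.12 -0.74  2.26 -0.19  0.9   1.82]
   8 [302. 153. 623.] [ 40.  -10.8] [ 0.85 -0.74  2.07 -0.59  1.44  2.47]
   11 [ 87
[... 794 characters left out ...]
 0.22 -1.06  2.87  3.08]
   20 [-465.  299. 1028.] [28.3  0.9] [ 2.64  0.57  0.   -1.06  2.87  3.08]
[480, -20, 500] [-1000, 50, 300] [-0.11 -0.63  2.28  0.07  0.63  1.47] 0.0 0.0
   2 [431. -11. 556.] [46.7 -3.8] [-0.09 -0.74  2.22  0.02  0.85  1.52]
   5 [391.  27. 678.] [41.8 -5.5] [ 0.1  -0.74  1.99 -0.14  1.18  1.73]
   8 [226. 115. 824.] [39.  -8.9] [ 1.03 -0.74  1.71 -0.64  1.82  2.39]
   11 [  6. 149. 946.] [ 39.7 -10.1] [ 2.21 -0.48  1.38 -0.96  2.58  3.08]
   14 [-209.  222. 1060.] [ 38.4 -13.1] [ 2.48 -0.    0.78 -1.06  2.84  3.08]
   17 [-409.  302. 1032.] [35.7 -8.3] [ 2.58  0.41  0.3  -1.06  2.87  3.08]
   20 [-549.  323.  954.] [34.8 -2.7] [ 2.67  0.7   0.   -1.06  2.87  3.08]
```

```bash
cat > s8.py <<'E'
from s6 import *
import itertools
def seq(st,dz,yd,g,n=16,pr=False,rows=2):
    q=np.array([-.05,-.5,2.2,0,.6,1.6]); q,e1,e2=ik(np.array(st,float),rt(t0),q)
    for i in range(n):
        p=fk(q)[0]; d=np.array([-1000,g*(yd-p[1]),dz]); q=call(q,d,rows)
        if pr and i%3==2: print("  ",i+1,fk(q)[0].round(),np.round(tl(q),1),q.round(2))
    return q
res=[]
for z,dz,yd,g in itertools.product((450,600,750),(-400,-150,100),(-40,-20,10),(15,)):
    q=seq([470,yd,z],dz,yd,g,10); res.append((tl(q)[0].round(1),z,dz,yd,g,fk(q)[0].round().tolist(),round(tl(q)[1],1)))
res.sort(key=lambda a:a[0])
for r_ in res[:8]: print(*r_)
b=res[0]; seq([470,b[3],b[1]],b[2],b[3],b[4],18,True)
E
python3 s8.py
```

```text
fk err [ 0.4 -0.4 -0. ]
check tilt 49.99997842438455
30.2 750 -400 -20 15 [364.0, -24.0, 583.0] -3.5
30.9 750 -400 -40 15 [354.0, -61.0, 592.0] 5.1
31.6 750 -400 10 15 [355.0, 29.0, 587.0] -15.7
31.9 450 -400 -20 15 [325.0, -26.0, 251.0] -2.9
31.9 600 -150 -20 15 [378.0, -24.0, 496.0] -4.0
32.5 600 -150 -40 15 [370.0, -59.0, 499.0] 4.2
33.2 450 -400 -40 15 [307.0, -72.0, 254.0] 6.9
33.3 600 -150 10 15 [368.0, 28.0, 496.0] -15.6
   3 [400. -23. 701.] [44.3 -3.5] [-0.16 -0.74  1.96  0.08  1.15  1.45]
   6 [384. -24. 660.] [38.3 -3.6] [-0.17 -0.74  2.    0.07  1.22  1.45]
   9 [369. -24. 606.] [32.2 -3.5] [-0.17 -0.74  2.06  0.06  1.26  1.45]
   12 [352. -25. 528.] [26.2 -3.3] [-0.18 -0.74  2.17  0.05  1.26  1.44]
   15 [326. -25. 414.] [20.5 -2.8] [-0.19 -0.74  2.34  0.05  1.19  1.42]
   18 [269. -26. 251.] [15.8 -1.7] [-0.24 -0.74  2.61  0.07  1.01  1.35]
```

```bash
cat > s9.py <<'E'
from sim import *
wps=[s["position"]]+[np.array(v,float) for v in([600,-450,450],[600,-20,650],[470,-20,740])]
run(t0,wps,s["qpos"]); M=r0.as_matrix(); c=np.zeros(3)
for a,b in zip(wps[:-1],wps[1:]): c=c+M.T@(b-a); print(c.round(),round(np.linalg.norm(b-a)))
E
python3 s9.py
```

```text
fk err [ 0.4 -0.4 -0. ]
check tilt 49.99997842438455
[ 390.07526244 -374.48894725  230.61480264] [-1.15  0.03  2.34  1.29  0.78 -0.52] 0 0.0
[ 600. -450.  450.] [-0.88  0.06  1.85  0.91  0.78  0.22] maxerr 0.0 maxstep 0.05
[600. -20. 650.] [-0.08 -0.39  1.9   0.02  0.77  1.54] maxerr 0.0 maxstep 0.07
[470. -20. 740.] [-0.12 -0.63  1.88  0.05  1.03  1.5 ] maxerr 0.0 maxstep 0.03
[305.  66.  21.] 313
[ 445. -362. -129.] 474
[ 429. -354. -286.] 158
```

Emit:
send_rows([
  [1,44,9,3,0],
  [1,87,19,6,0],
  [1,131,28,9,0],
  [1,174,38,12,0],
  [1,218,47,15,0],
  [1,261,57,18,0],
  [1,305,66,21,0],
  [1,316,33,9,0],
  [1,327,0,-2,0],
  [1,338,-34,-14,0],
  [1,349,-67,-26,0],
  [1,361,-100,-37,0],
  [1,372,-133,-49,0],
  [1,384,-170,-62,0],
  [1,395,-206,-75,0],
  [1,408,-245,-89,0],
  [1,421,-285,-102,0],
  [1,433,-324,-115,0],
  [1,445,-362,-129,0],
  [1,445,-362,-129,0],
])

```text
t: 23.15
position: [599.4, -11.6, 651.7]
tool_rot: [2.828, -0.062, 1.31]
contact_force: [0.4, -0.1, 0.2]
width: 0.001
finger_force: 0.0
```

Emit:
send_rows([
  [0,-5,3,-50,0],
  [0,-11,6,-100,0],
  [0,-16,8,-157,0],
  [0,-16,8,-157,0],
])

```text
t: 23.55
position: [466.3, -16.7, 743.7]
tool_rot: [2.823, -0.068, 1.313]
contact_force: [0.2, 0.5, 0.1]
width: 0.318
finger_force: 0.0
```

Emit:
send_rows([
  [0,-950,0,-500,0],
  [0,-950,0,-500,0],
])

```text
t: 23.75
position: [412.1, -12.6, 709.1]
tool_rot: [2.844, -0.07, 1.267]
contact_force: [-0.4, -0.9, -0.4]
width: 0.5
finger_force: 0.0
```

Emit:
send_rows([
  [0,-970,0,-460,0],
  [0,-970,0,-460,0],
])

```text
t: 23.95
position: [410.4, -6.2, 696.4]
tool_rot: [2.858, -0.072, 1.229]
contact_force: [0.0, -0.0, 0.1]
width: 0.671
finger_force: 0.0
```

Emit:
send_rows([
  [0,-1000,0,-400,0],
  [0,-1000,0,-400,0],
])

```text
t: 24.15
position: [407.9, 4.1, 676.2]
tool_rot: [2.873, -0.075, 1.186]
contact_force: [0.4, 0.4, 0.7]
width: 0.851
finger_force: 0.0
```

Emit:
send_rows([
  [0,-1000,0,-400,0],
  [0,-1000,0,-400,0],
])

```text
t: 24.35
position: [403.5, 20.8, 656.1]
tool_rot: [2.883, -0.08, 1.143]
contact_force: [-0.0, -0.8, 0.2]
width: 0.993
finger_force: 0.0
```

```bash
python3 st.py
```

```text
t 24.35 pos [403.5  20.8 656.1] rackframe [-204.8   72.4  656.1] q [ 0.055 -0.738  2.03  -0.104  1.1    1.692] F [-0.  -0.8  0.2] w 0.993 ff 0.0
axes x,y,z [[0.727, -0.034, 0.686], [-0.062, -0.998, 0.017], [0.684, -0.055, -0.728]] tilt 43.3
```

Emit:
send_rows([
  [0,-1000,400,-380,0],
  [0,-1000,400,-380,0],
])

```text
t: 24.55
position: [402.8, -0.9, 638.0]
tool_rot: [2.898, -0.078, 1.101]
contact_force: [-0.3, -0.0, 0.2]
width: 1.0
finger_force: 0.0
```

Emit:
send_rows([
  [0,-1000,250,-350,0],
  [0,-1000,250,-350,0],
])

```text
t: 24.75
position: [400.3, -19.1, 616.2]
tool_rot: [2.912, -0.083, 1.059]
contact_force: [0.2, -0.4, 0.3]
width: 1.004
finger_force: 0.0
```

Emit:
send_rows([
  [0,-1000,50,-330,0],
  [0,-1000,50,-330,0],
])

```text
t: 24.95
position: [397.0, -20.4, 591.2]
tool_rot: [2.926, -0.087, 1.017]
contact_force: [0.3, -0.5, -0.4]
width: 1.0
finger_force: 0.0
```

```bash
python3 st.py
```

```text
t 24.95 pos [397.  -20.4 591.2] rackframe [-209.3   31.   591.2] q [-0.121 -0.738  2.114  0.019  1.096  1.506] F [ 0.3 -0.5 -0.4] w 1.0 ff 0.0
axes x,y,z [[0.783, -0.039, 0.62], [-0.067, -0.998, 0.022], [0.618, -0.059, -0.784]] tilt 38.4
```

Emit:
send_rows([
  [0,-980,60,-350,0],
  [0,-980,60,-350,0],
])

```text
t: 25.15
position: [392.6, -22.9, 568.8]
tool_rot: [2.941, -0.086, 0.975]
contact_force: [0.2, -0.4, 0.1]
width: 0.999
finger_force: 0.0
```

Emit:
send_rows([
  [0,-990,60,-320,0],
  [0,-990,60,-320,0],
])

```text
t: 25.35
position: [387.9, -27.6, 543.1]
tool_rot: [2.954, -0.088, 0.933]
contact_force: [-0.5, -0.3, -0.6]
width: 1.002
finger_force: 0.0
```

Emit:
send_rows([
  [0,-1000,60,-290,0],
  [0,-1000,60,-290,0],
])

```text
t: 25.55
position: [382.3, -34.5, 513.4]
tool_rot: [2.968, -0.089, 0.892]
contact_force: [-0.0, 0.2, -0.2]
width: 0.997
finger_force: 0.0
```

Emit:
send_rows([
  [0,-1010,60,-250,0],
  [0,-1010,60,-250,0],
])

```text
t: 25.75
position: [374.7, -44.8, 478.3]
tool_rot: [2.983, -0.09, 0.852]
contact_force: [0.2, -0.1, 0.1]
width: 1.001
finger_force: 0.0
```

```bash
python3 st.py
```

```text
t 25.75 pos [374.7 -44.8 478.3] rackframe [-230.4    5.5  478.3] q [-0.23  -0.739  2.272  0.08   1.056  1.381] F [ 0.2 -0.1  0.1] w 1.001 ff 0.0
axes x,y,z [[0.848, -0.045, 0.529], [-0.066, -0.998, 0.021], [0.527, -0.052, -0.849]] tilt 32.0
```

Emit:
send_rows([
  [0,26,-8,-42,0],
  [0,53,-15,-85,0],
  [0,79,-22,-127,0],
  [0,79,-22,-127,0],
])

```text
t: 26.15
position: [376.9, -19.1, 634.7]
tool_rot: [2.979, -0.088, 0.864]
contact_force: [0.3, 0.0, -0.5]
width: 1.001
finger_force: 0.0
```

Emit:
send_rows([
  [0,-1000,30,-280,0],
  [0,-1000,30,-280,0],
])

```text
t: 26.35
position: [356.4, -18.2, 613.8]
tool_rot: [2.997, -0.092, 0.8]
contact_force: [0.4, 0.7, 0.2]
width: 0.997
finger_force: 0.0
```

Emit:
send_rows([
  [0,-1000,30,-250,0],
  [0,-1000,30,-250,0],
])

```text
t: 26.55
position: [350.3, -16.2, 605.3]
tool_rot: [3.007, -0.094, 0.755]
contact_force: [0.0, 0.4, -0.2]
width: 1.001
finger_force: 0.0
```

Emit:
send_rows([
  [0,-1000,30,-220,0],
  [0,-1000,30,-220,0],
])

```text
t: 26.75
position: [343.9, -12.8, 595.4]
tool_rot: [3.018, -0.095, 0.706]
contact_force: [0.7, 0.3, -0.4]
width: 0.997
finger_force: 0.0
```

Emit:
send_rows([
  [0,-1000,30,-200,0],
  [0,-1000,30,-200,0],
])

```text
t: 26.95
position: [337.0, -7.6, 585.2]
tool_rot: [3.027, -0.097, 0.656]
contact_force: [-0.2, -0.1, 0.3]
width: 0.996
finger_force: 0.0
```

```bash
python3 st.py
```

```text
t 26.95 pos [337.   -7.6 585.2] rackframe [-269.8   40.8  585.2] q [-0.071 -0.739  2.068 -0.027  1.385  1.563] F [-0.2 -0.1  0.3] w 0.996 ff 0.0
axes x,y,z [[0.909, -0.052, 0.415], [-0.07, -0.997, 0.029], [0.412, -0.055, -0.91]] tilt 24.6
```

Emit:
send_rows([
  [0,-1000,130,-180,0],
  [0,-1000,130,-180,0],
])

```text
t: 27.15
position: [329.9, -12.9, 575.9]
tool_rot: [3.036, -0.097, 0.605]
contact_force: [-0.4, 1.1, -0.4]
width: 1.0
finger_force: 0.0
```

Emit:
send_rows([
  [0,-1020,130,-140,0],
  [0,-1020,130,-140,0],
])

```text
t: 27.35
position: [322.8, -21.1, 564.6]
tool_rot: [3.045, -0.1, 0.554]
contact_force: [0.2, 0.2, 0.1]
width: 0.998
finger_force: 0.0
```

Emit:
send_rows([
  [0,-1020,100,-110,0],
  [0,-1020,100,-110,0],
])

```text
t: 27.55
position: [315.3, -29.4, 552.1]
tool_rot: [3.055, -0.102, 0.503]
contact_force: [-0.3, -0.1, -0.5]
width: 1.004
finger_force: 0.0
```

Emit:
send_rows([
  [0,-1030,70,-80,0],
  [0,-1030,70,-80,0],
])

```text
t: 27.75
position: [307.3, -38.1, 538.3]
tool_rot: [3.065, -0.102, 0.453]
contact_force: [-0.2, 0.2, 0.1]
width: 1.0
finger_force: 0.0
```

Emit:
send_rows([
  [0,-1030,60,-60,0],
  [0,-1030,60,-60,0],
])

```text
t: 27.95
position: [298.0, -50.7, 524.1]
tool_rot: [3.077, -0.102, 0.402]
contact_force: [0.1, 0.2, 0.4]
width: 1.001
finger_force: 0.0
```

```bash
python3 st.py
```

```text
t 27.95 pos [298.  -50.7 524.1] rackframe [-306.7   -4.1  524.1] q [-0.267 -0.739  2.145  0.024  1.475  1.371] F [0.1 0.2 0.4] w 1.001 ff 0.0
axes x,y,z [[0.964, -0.061, 0.258], [-0.07, -0.997, 0.028], [0.255, -0.045, -0.966]] tilt 15.0
```

Emit:
send_rows([
  [0,-1020,-300,-40,0],
  [0,-1020,-300,-40,0],
])

```text
t: 28.15
position: [293.6, -24.2, 509.3]
tool_rot: [3.083, -0.108, 0.352]
contact_force: [-0.2, 0.7, 0.1]
width: 0.997
finger_force: 0.0
```

Emit:
send_rows([
  [0,-1020,-150,0,0],
  [0,-1020,-150,0,0],
])

```text
t: 28.35
position: [286.1, -1.5, 491.3]
tool_rot: [3.086, -0.106, 0.301]
contact_force: [0.6, 0.0, 0.4]
width: 1.002
finger_force: 0.0
```

Emit:
send_rows([
  [0,-1020,50,40,0],
  [0,-1020,50,40,0],
])

```text
t: 28.55
position: [277.4, 6.0, 470.4]
tool_rot: [3.086, -0.106, 0.25]
contact_force: [0.3, -0.6, -0.4]
width: 1.002
finger_force: 0.0
```

Emit:
send_rows([
  [0,-1020,50,80,0],
  [0,-1020,50,80,0],
])

```text
t: 28.75
position: [267.2, 17.8, 445.6]
tool_rot: [3.084, -0.11, 0.199]
contact_force: [-0.1, -0.2, -0.8]
width: 1.0
finger_force: 0.0
```

```bash
python3 st.py
```

```text
t 28.75 pos [267.2  17.8 445.6] rackframe [-340.8   62.8  445.6] q [ 0.038 -0.739  2.263 -0.059  1.492  1.682] F [-0.1 -0.2 -0.8] w 1.0 ff 0.0
axes x,y,z [[0.989, -0.068, 0.13], [-0.074, -0.996, 0.045], [0.127, -0.054, -0.99]] tilt 7.9
```

```bash
python3 - <<'E'
from wr import *
t=ctrl.read_camera("top")[:,:,::-1].copy(); s_=ctrl.read_camera("scene")[:,:,::-1].copy(); wc=ctrl.calibration("wrist"); w_=ctrl.read_camera("wrist")[:,:,::-1].copy()
for n,i in(("t3",t),("s3",s_),("w3",w_)): cv2.imwrite(f"pics/{n}.png",i)
rk,bk=np.load("rk.npy"),np.load("bk.npy"); S,T=ctrl.calibration("scene"),ctrl.calibration("top")
def cr(im,cal,x,y,wd,ht,f,ov=True):
    c=cv2.resize(im[y:y+ht,x:x+wd],None,fx=f,fy=f,interpolation=2)
    if ov:
        for L,p,cl,col in(([[-67,136,195],[67,136,195]],rk,False,(0,255,255)),([[-h,-h,60] if 0 else [a*87.5,b*87.5,60] for a,b in((1,1),(1,-1),(-1,-1),(-1,1))],bk,True,(255,100,0)),([[a*87.5,b*87.5,0] for a,b in((1,1),(1,-1),(-1,-1),(-1,1))],bk,True,(0,200,0))):
            q=((proj(cal,w(p,L))-[x,y]+.5)*f-.5).round().astype(int); cv2.polylines(c,[q.reshape(-1,1,2)],cl,col,1)
    return c
a=cr(t,T,115,125,133,100,3); b=cr(s_,S,230,150,190,100,2)
c=cr(t,T,210,125,100,80,4,0)
d=cv2.resize(w_,(400,300))
im=np.zeros((600,800,3),np.uint8); im[:300,:399]=a; im[:200,400:780]=b; im[300:,:400]=d; im[280:600,400:]=c
cv2.imwrite("pics/m3.png",im)
E
```

```text
(no output)
```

View pics/m3.png

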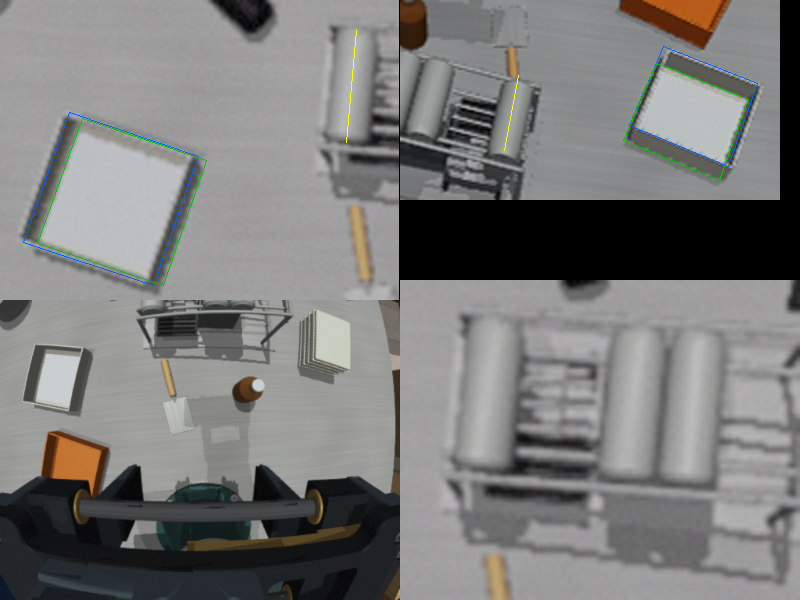

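The top crop (lower right) shows the released can at the end (490,395) and two cans left behind the gate (635,400) and (690,400). The basket and trough overlays match the images within about 3 mm. Moving above the can now.

```bash
cat > tgt.py <<'E'
from plan import *
import sys
M=r0.as_matrix(); zt=M[:,2]; p=s["position"]
g=W([0,136,172])+19*zt; pre=g-130*zt
print("to pre",(M.T@(pre-p)).round(),"to grasp",(M.T@(g-p)).round(), "pre",pre.round(),"grasp",g.round(),"q",ik(g,r0,s["qpos"])[0].round(2),ik(g,r0,s["qpos"])[1:])
E
python3 tgt.py
```

```text
fk err [ 1.   0.  -0.1]
check tilt 49.62878437906138
to pre [300. -93. 201.] to grasp [300. -93. 331.] pre [597.  80. 282.] grasp [614.  73. 153.] q [ 0.11  0.29  2.   -0.1   0.74  1.82] (np.float64(0.00325765560930725), np.float64(0.0003492590660868264))
```

Emit:
send_rows([
  [0,30,-10,10,0],
  [0,60,-20,20,-1],
  [0,95,-30,35,-1],
  [0,130,-40,50,-1],
  [0,165,-51,70,-1],
  [0,200,-62,95,-1],
  [0,235,-73,125,-1],
  [0,270,-84,160,-1],
  [0,300,-93,195,-1],
  [0,300,-93,201,-1],
  [0,300,-93,201,-1],
  [0,300,-93,201,-1],
])

```text
t: 30.1
position: [597.3, 79.2, 284.5]
tool_rot: [3.084, -0.082, 0.204]
contact_force: [-0.5, -0.2, 0.9]
width: 1.001
finger_force: 0.0
```

```bash
python3 st.py; python3 tgt.py; python3 - <<'E'
from wr import *
c=ctrl.calibration("wrist"); im=ctrl.read_camera("wrist")[:,:,::-1].copy(); cv2.imwrite("pics/w4.png",im)
rk=np.load("rk.npy")
for L in([[-67,136,168+26],[67,136,194]],[[-67,110,168],[67,110,168]],[[-67,162,168],[67,162,168]]):
    q=fish(c,w(rk,L)).round().astype(int); cv2.line(im,tuple(map(int,q[0])),tuple(map(int,q[1])),(0,0,255),1)
cv2.imwrite("pics/m4.png",cv2.resize(im,(768,576)))
E
```

```text
t 30.1 pos [597.3  79.2 284.5] rackframe [-14.1 140.2 284.5] q [ 0.124  0.096  1.955 -0.084  0.969  1.792] F [-0.5 -0.2  0.9] w 1.001 ff 0.0
axes x,y,z [[0.99, -0.05, 0.133], [-0.056, -0.997, 0.047], [0.13, -0.054, -0.99]] tilt 8.1
fk err [ 0.5  0.  -0.2]
check tilt 49.603669068129896
to pre [-1. -1.  2.] to grasp [ -1.  -1. 132.] pre [597.  80. 282.] grasp [614.  73. 153.] q [ 0.11  0.29  2.   -0.1   0.73  1.81] (np.float64(0.0007237117441822333), np.float64(0.00015713745090338162))
```

View pics/m4.png

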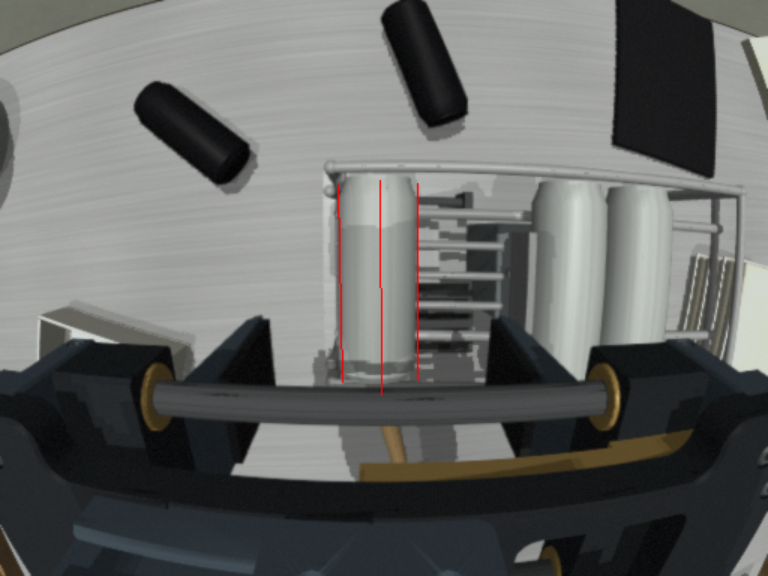

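The wrist view shows the released can at (378,280) exactly between the red predicted edges, with a finger on each side. Descending and closing.

Emit:
send_rows([
  [0,-1,-1,20,0],
  [0,-1,-1,45,0],
  [0,-1,-1,70,0],
  [0,-1,-1,95,0],
  [0,-1,-1,112,0],
  [0,-1,-1,125,0],
  [0,-1,-1,131,0],
  [0,-1,-1,131,0],
])

```text
t: 30.95
position: [613.3, 73.7, 153.4]
tool_rot: [3.084, -0.082, 0.202]
contact_force: [0.1, 0.5, 0.6]
width: 1.0
finger_force: 0.0
```

Emit:
send_rows([
  [1,0,0,0,0],
  [1,0,0,0,0],
  [1,0,0,0,0],
  [1,0,0,0,0],
  [1,0,0,0,0],
  [1,0,0,0,0],
  [1,0,0,0,0],
  [1,0,0,0,0],
])

```text
t: 31.75
position: [613.4, 73.8, 153.4]
tool_rot: [3.084, -0.082, 0.203]
contact_force: [-0.3, 2.0, 3.3]
width: 0.579
finger_force: 30.0
```

```bash
python3 st.py
```

```text
t 31.75 pos [613.4  73.8 153.4] rackframe [  2.3 135.5 153.4] q [ 0.111  0.287  1.998 -0.101  0.736  1.806] F [-0.3  2.   3.3] w 0.579 ff 30.0
axes x,y,z [[0.99, -0.049, 0.132], [-0.056, -0.997, 0.047], [0.129, -0.053, -0.99]] tilt 8.0
```

Emit:
send_rows([
  [1,2,1,-15,0],
  [1,5,2,-40,0],
  [1,9,3,-70,0],
  [1,13,5,-99,0],
  [1,3,-15,-101,2],
  [1,-8,-38,-104,4],
  [1,-22,-68,-107,6],
  [1,-38,-100,-111,8],
  [1,-54,-133,-115,10],
  [1,-70,-166,-119,12],
  [1,-86,-199,-122,14],
  [1,-102,-229,-126,14],
  [1,-116,-256,-129,14],
  [1,-127,-278,-131,14],
  [1,-134,-291,-133,14],
  [1,-135,-295,-133,14],
  [1,-135,-295,-133,14],
  [1,-135,-295,-133,14],
])

```text
t: 33.55
position: [479.3, 380.9, 253.5]
tool_rot: [3.066, -0.46, 0.211]
contact_force: [0.3, -0.8, -4.0]
width: 0.572
finger_force: 30.0
```

```bash
python3 st.py; cat > tb.py <<'E'
from plan import *
M=r0.as_matrix(); p=s["position"]; bk=np.load("bk.npy")
c0=W([0,136,168]); off=np.array([.99,-.049,.132]),np.array([-.056,-.997,.047]),np.array([.129,-.053,-.99])
M0=np.array(off).T; d=M0.T@(c0-np.array([613.4,73.8,153.4])); print("can in tool",d.round(1),"can axis now",(M@(M0.T@np.array([.9988,-.048,0]))).round(3))
cen=p+M@d; print("can centre now",cen.round(1))
for z in(120,33.5): t=np.array([bk[0],bk[1],z]); v=M.T@(t-cen); print(z,"shift",v.round(1)); print(ik(p+M@v,r0,s["qpos"])[0].round(2),ik(p+M@v,r0,s["qpos"])[1:])
E
python3 tb.py
```

```text
t 33.55 pos [479.3 380.9 253.5] rackframe [-146.5  435.8  253.5] q [ 0.688  0.173  1.928 -0.149  0.98   2.636] F [ 0.3 -0.8 -4. ] w 0.572 ff 30.0
axes x,y,z [[0.947, -0.29, 0.139], [-0.294, -0.956, 0.014], [0.129, -0.054, -0.99]] tilt 8.0
fk err [ 0.3  0.2 -0.1]
check tilt 49.96618002466202
can in tool [ -0.3   0.2 -14.8] can axis now [ 0.958 -0.287  0.008]
can centre now [477.  381.6 268.1]
120 shift [-20.6  -3.5 146.6]
[ 0.69  0.37  1.99 -0.19  0.72  2.7 ] (np.float64(0.0008152380774152063), np.float64(0.0002122093448861006))
33.5 shift [-32.7  -4.6 232.2]
[ 0.69  0.52  1.99 -0.23  0.58  2.75] (np.float64(0.0013661069896024663), np.float64(0.0003935722719698824))
```

Emit:
send_rows([
  [1,-4,-1,25,0],
  [1,-8,-1,55,0],
  [1,-12,-2,88,0],
  [1,-17,-2,120,0],
  [1,-21,-3,147,0],
  [1,-25,-4,172,0],
  [1,-28,-4,193,0],
  [1,-30,-4,209,0],
  [1,-31,-4,219,0],
  [1,-32,-5,226,0],
  [1,-33,-5,230,0],
  [1,-33,-5,232,0],
  [1,-33,-5,232,0],
])

```text
t: 34.85
position: [479.4, 383.8, 19.4]
tool_rot: [3.067, -0.459, 0.212]
contact_force: [-0.3, -0.3, -3.9]
width: 0.576
finger_force: 30.0
```

Emit:
send_rows([
  [1,0,0,1,0],
  [1,0,0,2,0],
  [1,0,0,2,0],
])

```text
t: 35.15
position: [479.5, 383.6, 17.2]
tool_rot: [3.066, -0.459, 0.212]
contact_force: [-0.4, 0.3, -3.1]
width: 0.574
finger_force: 30.0
```

```bash
python3 st.py; python3 tb.py | sed -n 4p
```

```text
t 35.15 pos [479.5 383.6  17.2] rackframe [-146.5  438.5   17.2] q [ 0.691  0.521  1.991 -0.229  0.575  2.748] F [-0.4  0.3 -3.1] w 0.574 ff 30.0
axes x,y,z [[0.947, -0.289, 0.139], [-0.294, -0.956, 0.013], [0.129, -0.053, -0.99]] tilt 8.0
can centre now [477.2 384.3  31.8]
```

Emit:
send_rows([
  [1,0,0,1,0],
  [1,0,0,2,0],
  [1,0,0,2,0],
  [0.35,0,0,2,0],
  [0.3,0,0,2,0],
  [0.2,0,0,2,0],
  [0,0,0,2,0],
  [0,0,0,2,0],
  [0,0,0,2,0],
  [0,0,0,2,0],
])

```text
t: 36.15
position: [479.7, 383.4, 15.1]
tool_rot: [3.066, -0.459, 0.211]
contact_force: [0.4, 0.4, -0.4]
width: 1.0
finger_force: 0.0
```

Emit:
send_rows([
  [0,0,0,0,0],
  [0,0,0,0,0],
  [0,1,0,-8,0],
  [0,3,0,-20,0],
  [0,6,1,-45,0],
  [0,11,1,-80,0],
  [0,17,2,-125,0],
  [0,24,2,-170,0],
  [0,31,3,-215,0],
  [0,38,4,-260,0],
  [0,38,4,-260,0],
  [0,38,4,-260,0],
])

```text
t: 37.35
position: [481.2, 382.8, 280.0]
tool_rot: [3.068, -0.46, 0.215]
contact_force: [0.5, 0.4, -0.3]
width: 1.0
finger_force: 0.0
```

Emit:
send_rows([
  [0,-40,0,-20,0],
  [0,-80,0,-40,0],
  [0,-120,0,-60,0],
  [0,-160,0,-80,0],
  [0,-160,0,-80,0],
])

```text
t: 37.85
position: [315.7, 434.1, 335.6]
tool_rot: [3.068, -0.455, 0.211]
contact_force: [0.0, 0.5, -0.0]
width: 1.003
finger_force: 0.0
```

```bash
python3 st.py; python3 - <<'E'
from wr import *
t=ctrl.read_camera("top")[:,:,::-1].copy(); s_=ctrl.read_camera("scene")[:,:,::-1].copy(); cv2.imwrite("pics/t5.png",t);cv2.imwrite("pics/s5.png",s_)
im=np.zeros((600,800,3),np.uint8)
im[:300]=cv2.resize(t[125:225,115:315],(600,300),interpolation=2).copy() if 0 else np.pad(cv2.resize(t[125:225,115:315],(600,300),interpolation=2),((0,0),(0,200),(0,0)))
im[300:]=np.pad(cv2.resize(s_[140:270,170:430],(600,300),interpolation=2),((0,0),(0,200),(0,0)))
cv2.imwrite("pics/m5.png",im)
E
```

```text
t 37.85 pos [315.7 434.1 335.6] rackframe [-312.5  481.   335.6] q [ 0.967 -0.027  1.986 -0.149  1.156  2.89 ] F [ 0.   0.5 -0. ] w 1.003 ff 0.0
axes x,y,z [[0.948, -0.286, 0.139], [-0.291, -0.957, 0.013], [0.129, -0.052, -0.99]] tilt 8.0
```

View pics/m5.png

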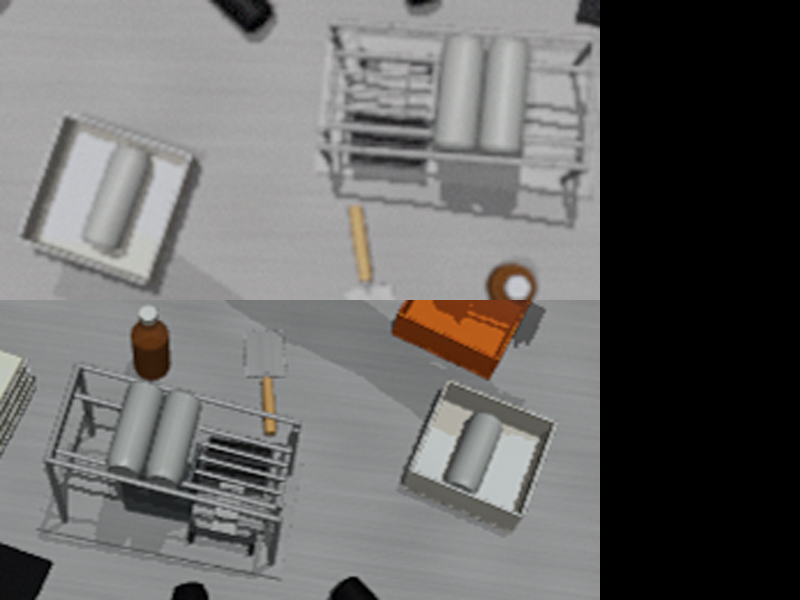

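The can lies on its side in the middle of the white basket: top view (118,198), scene view (473,450). Two cans are still in the rack, the pedal is up, and the sauce bottle, spatula and boxes are unmoved. Handing in.

```bash
python3 -c "
from plant import ctrl
print(ctrl.sign_off())"
```

```text
the job is handed in; nothing more can be done
None
```

I pressed the pedal to its stop and let it spring back, and one can rolled out. It now lies on its side in the middle of the white basket, and the other two cans are still in the rack. The job was handed in at about 38 s; no verdict came back.

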